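Charge the bench mill with grinding balls

ROBOT

A 7-joint arm with a two-finger parallel gripper is mounted at the origin on the work surface. World frame = base frame: x ahead of the robot, y to its left, z up, the work surface at z = 0. Lengths are in m, angles in rad, forces in N, time in s.
With the tool pointing down it reaches from about 0.4 to 0.9 m from the base axis. Payload 5.6 kg.
Tool frame: the origin (TCP) lies on the centre line of the jaws, within the pads' length; the fingertips stand 14 mm ahead of it and the grasp point (between the pads) lies 5 mm behind it; z points along the fingers, y is the line along which they close (so a half turn about z gives the same grasp; the last joint's range is limited). The gripper opens to 92 mm and grips with 3 to 60 N. Pads are 20 mm wide; open, the fingers measure 128 mm over their backs; the gripper's body (75 mm by 189 mm) begins 69 mm behind the grasp point.
Start: joints at [1.167, 0.468, -0.012, 1.603, 0.006, 1.071, -0.056], TCP at [0.229, -0.608, 0.229] pointing down, gripper open.
Joint ranges: [-2.53, 2.53], [-0.31, 2.02], [-1.57, 1.55], [0.28, 2.44], [-1.29, 4.43], [0.15, 1.84], [-2.92, 2.92]. Speed limits (rad/s): [2.57, 2.57, 3.14, 3.14, 3.14, 3.14, 3.14].

INTERFACE

Orientations are given as a unit quaternion [w, x, y, z].
In Python, from plant import arm, vision gives the robot as it stands.
- The arm moves only by the shell command python3 -m pendant 'ROWS'. ROWS is text: rows parted by semicolons, each of 7 numbers parted by spaces: the shift along the tool's x, y, z in mm, then the turn, a rotation vector about the tool's x, y, z in degrees, then the opening, from 0 (shut) to 1 (fully open). In form: x y z ax ay az hand; .... A call has 1 to 20 rows; each row shifts and turns the commanded pose from where the row before left it, along the tool's axes as they then stand; what a row does not reach is not made up. A row lasts 1/12 s, in which the tool goes at most 41.7 mm and 7.16 degrees, less where a joint would pass 70% of its speed; a pose out of reach is approached as far as the arm can. A call with a gripper value outside its range is refused whole. The fingers move at their own pace and stop on an object; the grip force is fixed at half the most. Time passes only in rows, so rows that do not move let the fingers close. It gives the time, the measured TCP pose, the force, the opening and the grip force at its end, in the units of the state.
- arm.state(): the state, without advancing time (a new reading comes with each control period).
- vision.grab_frame(name): name is "side" or "top" or "wrist"; returns a dict with "frame" (480x640x3 uint8, red, green, blue), "intrinsics" (3x3 intrinsics, pixels), "D" ([k1, k2, p1, p2, k3] as OpenCV has them; the pictures are not rectified), "eye" and "orientation" of the camera in the world. Camera axes: x right, y down, z forward; pixel columns grow to the right and rows downward; lengths in m; the calibration is good to about 2 mm. A picture is of the moment at which its call begins. There is no depth.
- arm.job_done(): hands the job in; it is judged then, once.
The state is a dict: "time": time; "joints": joint angles; "dq": joint speeds; "effort": joint torques, N m; "tool_pos": TCP position; "tcp_rot": TCP orientation; "force": force on the tool from outside, world axes, zero at the start; "moment": the same for the moment, N m; "width": finger opening in m; "gripper_force": force on a finger pad.
Only numpy, scipy, OpenCV 4.12 (cv2) and the standard library are available. Lean on these libraries where they do the work, as an engineer would, in place of code of your own. Each camera call takes 0.05 s, during which the arm holds its last target. There are 200 camera calls.

TASK

Tip all six grinding balls out of the open steel beaker under the rod into the bowl of the bench mill, then press the mill's cover down until its catch snaps and holds it shut. Stand the empty beaker upright back in the place under the rod where it came from, and leave the jar and the two bottles standing where they are.

Things in the scene. Friction and masses are not known exactly. Their poses are not given: they have to be found in the camera images.
- beaker: open stainless steel beaker, the only open vessel, standing upright under the rod and holding the six balls. 85 mm high, outer diameter 56 mm at the foot widening evenly to 76 mm at the rim, wall 3 mm, bottom 4 mm thick, about 0.12 kg empty. Origin: centre of its underside; z is its axis, up.
- ball0: one of six equal polished white ceramic grinding balls, 20 mm diameter, 18 g, in the beaker at the start. Origin: its centre.
- ball1: one of six equal polished white ceramic grinding balls, 20 mm diameter, 18 g, in the beaker at the start. Origin: its centre.
- ball2: one of six equal polished white ceramic grinding balls, 20 mm diameter, 18 g, in the beaker at the start. Origin: its centre.
- ball3: one of six equal polished white ceramic grinding balls, 20 mm diameter, 18 g, in the beaker at the start. Origin: its centre.
- ball4: one of six equal polished white ceramic grinding balls, 20 mm diameter, 18 g, in the beaker at the start. Origin: its centre.
- ball5: one of six equal polished white ceramic grinding balls, 20 mm diameter, 18 g, in the beaker at the start. Origin: its centre.
- frame: fixed steel frame: horizontal rod 12 mm thick, 500 mm long along the frame's y, its axis 175 mm above the bench; posts 14 mm thick, 198 mm high at y = -225 and 225 mm on flat feet (50 mm in y, x -40 to 100 mm, 12 mm high). Beaker, jar and bottle stand in a row under the rod, 130 mm apart, in any order. Origin: on the bench below the rod's middle; at yaw 0 x points away from the robot.
- mill: fixed bench mill, white housing 170 x 170 mm and 80 mm high, with a round grinding bowl of 110 mm diameter, 60 mm deep, open at the top in its middle, and a hinged cover along its +y side. Origin: centre of its underside; z up.
- bowl (a point): centre of the floor of the mill's bowl, 60 mm below the housing's top; axes as the mill's.
- cover (a joint): hinge of the mill's cover, rad: 0 shut flat, 1.57 upright, stop 2.2. Friction holds it when wide open; a spring lifts it again when nearly shut. In the last 15 mm a tongue in the middle of the free edge (30 mm wide, hanging 22 mm below the plate) snaps past a spring catch on the housing's -y face (about 8 N at the edge) that then holds it shut.
- cover_hinge (a point): middle of the cover's hinge line, 90 mm towards the mill's +y from its centre, 80 mm above the bench. Axes turn with the cover, shut they are the mill's. The cover is a grey plate 8 mm thick, 150 mm wide (x), reaching 2 to 190 mm from the hinge line towards its -y; shut, its underside is 4 mm and its top 12 mm above the hinge line.
- cover_edge (a point): point on the cover's outer face (top when shut) near its free edge, 165 mm from the hinge line towards the cover's -y; a good place to press. Axes turn with the cover.
- jar: bystander: closed amber jar, 64 mm diameter, 100 mm high, under the rod. Origin: centre of its underside.
- bottle: bystander: closed white plastic bottle, 58 mm diameter, 140 mm high, under the rod. Origin: centre of its underside.
- flask: bystander: closed clear bottle, 56 mm diameter, 125 mm high, standing in front of the mill, between it and the frame. Origin: centre of its underside.
Not all that is in view belongs to the job. What is shaped like the beaker but blue or red is not meant.

How it is judged:
By the outcome, as a careful person would: the job done as asked, in the order asked, and still so for the second after the job is handed in, with the robot touching nothing.
It also fails if it takes over 72 s, if anything falls off the work surface, if the arm or the gripper's body presses on something with over 40 N, if the wrist force passes 120 N, or if a joint passes its speed limit or range.

## Working session

There is one attempt and no reset: what is moved stays moved. The work goes in short steps, Python scripts to look and compute and a shell command to move; the robot and the scene stay as the last step left them, time stands still between calls to the robot, and variables do not carry over. Pictures are saved under pics/ and viewed, at most 10 in all, crops included, and the job is handed in when it is done.

```bash
ls; mkdir -p pics; python3 - <<'E'
from plant import arm, vision
import cv2,numpy as np,pickle
s=arm.state();print({k:np.round(v,3).tolist() for k,v in s.items()})
d={}
for n in ("side","top","wrist"):
    f=vision.grab_frame(n);d[n]=f
    print(n,np.round(f["intrinsics"],1).tolist(),np.round(f["D"],3),np.round(f["eye"],3),np.round(f["orientation"],3))
    cv2.imwrite(f"pics/{n}0.png",f["frame"][:,:,::-1])
pickle.dump(d,open("f0.pkl","wb"))
E
```

```text
pics
{'time': 0.0, 'joints': [1.167, 0.468, -0.012, 1.604, 0.006, 1.071, -0.056], 'dq': [-0.001, 0.003, -0.0, -0.001, -0.001, -0.002, 0.001], 'effort': [0.0, -52.057, -0.012, -24.374, -0.057, 0.017, 0.0], 'tool_pos': [0.229, -0.608, 0.228], 'tcp_rot': [-0.001, 0.984, 0.179, -0.0], 'force': [-0.578, 0.423, 0.147], 'moment': [0.027, -0.025, 0.079], 'gripper_force': 0.0, 'width': 0.092}
side [[611.0, 0.0, 313.9], [0.0, 611.0, 242.4], [0.0, 0.0, 1.0]] [-0.198  0.     0.     0.     0.   ] [ 0.468 -0.922  0.852] [-0.439  0.897 -0.039  0.032]
top [[579.7, 0.0, 316.9], [0.0, 579.7, 238.2], [0.0, 0.0, 1.0]] [-0.149  0.     0.     0.     0.   ] [0.456 0.04  1.192] [ 0.055 -0.696  0.715 -0.035]
wrist [[373.6, 0.0, 319.5], [0.0, 373.6, 239.5], [0.0, 0.0, 1.0]] [-0.063  0.     0.     0.     0.   ] [ 0.301 -0.581  0.384] [ 0.111  0.815 -0.563 -0.078]
```

View pics/side0.png

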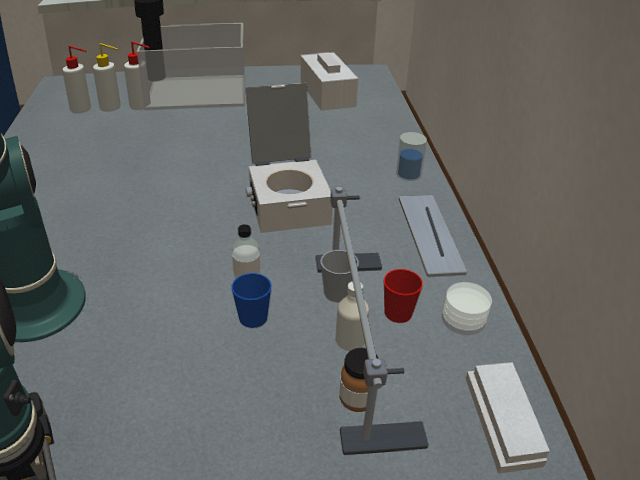

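View pics/top0.png

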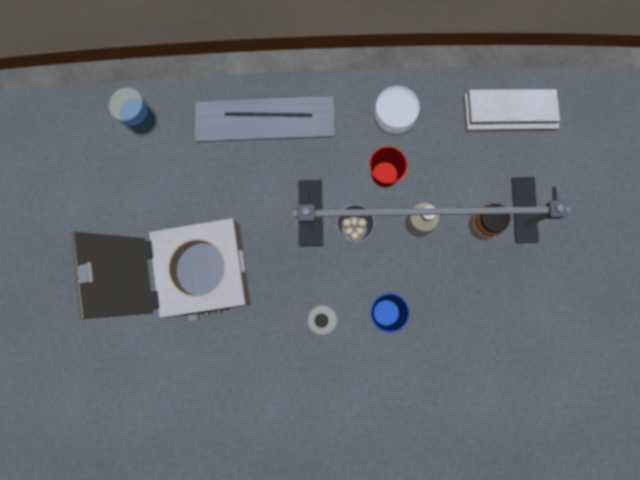

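The side view shows the beaker with the balls at (340,275), nearest the rod's mill end. The bottle is at (352,320), the jar at (358,380), the flask at (245,255) and the mill at (290,190), with its cover open. In the top view the beaker is at (355,224), the post tops at (306,212) and (560,209), and the mill at (197,268).

```bash
cat > h.py <<'E'
import numpy as np,cv2
from scipy.spatial.transform import Rotation as R
def rot(q): return R.from_quat([q[1],q[2],q[3],q[0]]).as_matrix()
def ray(f,p):
    u=cv2.undistortPoints(np.array([[p]],float),f["intrinsics"],f["D"])[0,0]
    return np.array(f["eye"]),rot(f["orientation"])@np.array([u[0],u[1],1])
def onplane(f,p,z):
    e,d=ray(f,p);return e+d*(z-e[2])/d[2]
def proj(f,P):
    M=rot(f["orientation"]).T;P=np.atleast_2d(P).astype(float)
    return cv2.projectPoints(P,cv2.Rodrigues(M)[0],-M@np.array(f["eye"]),f["intrinsics"],f["D"])[0][:,0]
def tri(f,p,g,q):
    a,d=ray(f,p);b,e=ray(g,q);t=np.linalg.lstsq(np.c_[d,-e],b-a,rcond=None)[0]
    return (a+d*t[0]+b+e*t[1])/2,np.linalg.norm(a+d*t[0]-b-e*t[1])
E
python3 - <<'E'
import pickle;from h import *
d=pickle.load(open("f0.pkl","rb"));f=d["top"]
for n,p,z in [("postL",(306,212),.198),("postR",(560,209),.198),("rodL",(318,212.5),.175),("rodR",(545,210),.175),("beakrim",(355,224),.085),("flask",(322,320),.125),("blue",(390,313),.085),("red",(388,166),.085)]+[("mill",q,.08) for q in((149,233),(234,220),(245,305),(158,317))]+[("bowl",(197,268),.08)]:
    print(n,onplane(f,p,z).round(3))
im=f["frame"][:,:,::-1]
a=cv2.resize(im[180:270,290:450],(800,450),interpolation=cv2.INTER_CUBIC);cv2.imwrite("pics/c1.png",a)
im=d["side"]["frame"][:,:,::-1]
a=cv2.resize(im[70:370,220:440],(440*1,600),interpolation=cv2.INTER_CUBIC);cv2.imwrite("pics/c2.png",a)
E
```

```text
postL [0.631 0.085 0.198]
postR [ 0.624 -0.363  0.198]
rodL [0.633 0.065 0.175]
rodR [ 0.627 -0.344  0.175]
beakrim [ 0.624 -0.003  0.085]
flask [0.443 0.064 0.125]
blue [ 0.452 -0.065  0.085]
red [ 0.737 -0.072  0.085]
mill [0.619 0.403 0.08 ]
mill [0.64  0.232 0.08 ]
mill [0.474 0.212 0.08 ]
mill [0.454 0.384 0.08 ]
bowl [0.547 0.306 0.08 ]
```

View pics/c1.png

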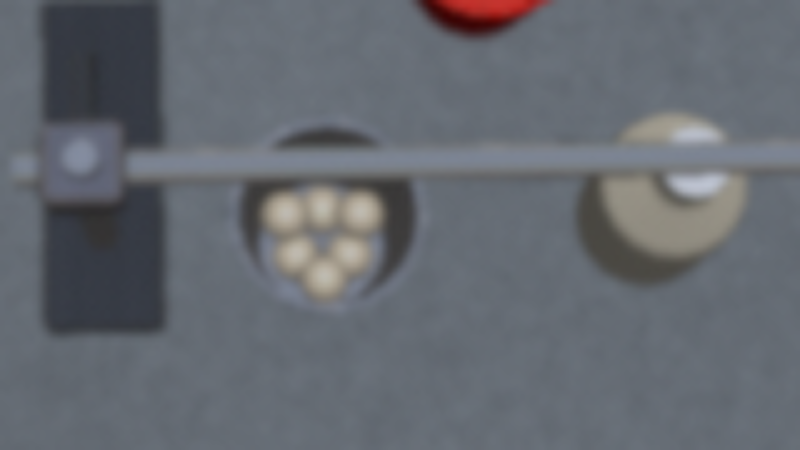

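View pics/c2.png

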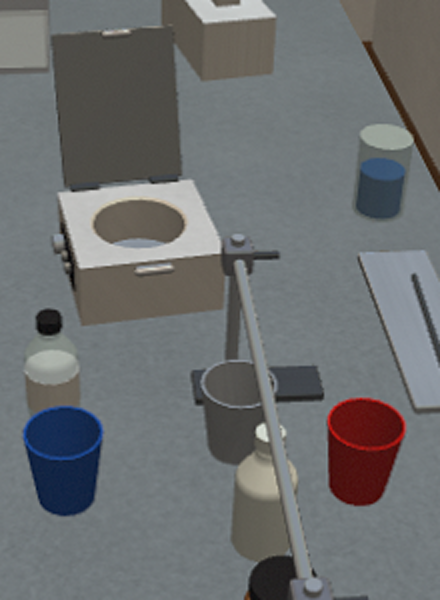

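The zoomed crops put the beaker rim centre at top pixel (355.7,223.6), with six balls inside. The cover leans slightly past upright, and the blue cup and flask stand on the robot's side of the beaker. I'll therefore come in tool-down at about 40° from horizontal, over both of them and under the rod.

```bash
cat >> h.py <<'E'
def want(pos,pitch,yaw=0,roll=0):
    "pose: tool z pitched down by pitch deg, heading yaw deg, tool x up; then roll about tool z"
    p,y=np.radians([pitch,yaw]);z=np.array([np.cos(p)*np.cos(y),np.cos(p)*np.sin(y),-np.sin(p)])
    x=np.array([np.sin(p)*np.cos(y),np.sin(p)*np.sin(y),np.cos(p)])
    return np.array(pos),R.from_matrix(np.c_[x,np.cross(z,x),z])*R.from_rotvec([0,0,roll],degrees=True)
def delta(s,pos,r):
    c=R.from_matrix(rot(s["tcp_rot"]))
    print("t",round(s["time"],2),"pos",np.round(s["tool_pos"],4),"F",np.round(s["force"],1),"w",round(s["width"],4),"j",np.round(s["joints"],2))
    print("tool shift mm",(c.inv().apply(np.array(pos)-s["tool_pos"])*1000).round(1),"rotvec deg",(c.inv()*r).as_rotvec(degrees=True).round(1))
E
python3 -m pendant '24.4 -31 -7.6 0 0 0 1;24.4 -31 -7.6 0 0 0 1;24.4 -31 -7.6 0 0 0 1;24.4 -31 -7.6 0 0 0 1;24.4 -31 -7.6 0 0 0 1;24.4 -31 -7.6 0 0 0 1;24.4 -31 -7.6 0 0 0 1;24.4 -31 -7.6 0 0 0 1;24.4 -31 -7.6 0 0 0 1;24.4 -31 -7.6 0 0 0 1;24.4 -31 -7.6 0 0 0 1;24.4 -31 -7.6 0 0 0 1;24.4 -31 -7.6 0 0 0 1;24.4 -31 -7.6 0 0 0 1;24.4 -31 -7.6 0 0 0 1;24.4 -31 -7.6 0 0 0 1'
python3 - <<'E'
import pickle;from h import *
from plant import arm
d=pickle.load(open("f0.pkl","rb"))
t=d["top"];s=d["side"]
print("rim top",onplane(t,(355.7,223.6),.085),"rim side",onplane(s,(339.2,261.7),.085),"flask cap side",onplane(s,(244.5,229),.125))
print(delta(arm.state(),*want([.42,-.006,.35],90)))
print(delta(arm.state(),*want([.473,-.006,.184],40)))
E
```

```text
time: 1.48
tool_pos: [0.4195, -0.0044, 0.3507]
tcp_rot: [0.0, 0.984, 0.179, 0.0]
force: [0.4, -0.5, 0.2]
width: 0.0913
gripper_force: 0.0
rim top [ 0.62510773 -0.00485219  0.085     ] rim side [ 0.62579826 -0.00506263  0.085     ] flask cap side [0.44227274 0.06170357 0.125     ]
t 1.48 pos [ 0.4195 -0.0044  0.3507] F [ 0.4 -0.5  0.2] w 0.0913 j [ 0.51 -0.02 -0.56  1.94 -0.01  1.22 -1.25]
tool shift mm [-0.2  1.7  0.7] rotvec deg [ 0.  -0.  20.7]
None
t 1.48 pos [ 0.4195 -0.0044  0.3507] F [ 0.4 -0.5  0.2] w 0.0913 j [ 0.51 -0.02 -0.56  1.94 -0.01  1.22 -1.25]
tool shift mm [ 49.4  20.2 166.7] rotvec deg [-9.  49.4 19.3]
None
```

```bash
python3 -m pendant '0 0 0 0 0 6.9 1;0 0 0 0 0 6.9 1;0 0 0 0 0 6.9 1;0 0 -10 0 7.1 0 1;0 0 -10 0 7.1 0 1;0 0 -10 0 7.1 0 1;0 0 0 0 7.1 0 1;0 0 0 0 7.1 0 1;0 0 0 0 7.1 0 1;0 0 0 0 7.1 0 1'
python3 - <<'E'
from h import *
from plant import arm
a=np.array([np.cos(np.radians(40)),0,-np.sin(np.radians(40))])
g=np.array([.6255,-.005,.055])
delta(arm.state(),*want(g-.2*a,40))
E
```

```text
time: 2.32
tool_pos: [0.4597, -0.0132, 0.3562]
tcp_rot: [0.01, 0.949, -0.006, 0.314]
force: [-0.8, -1.0, -1.3]
width: 0.0917
gripper_force: 0.0
t 2.32 pos [ 0.4597 -0.0132  0.3562] F [-0.8 -1.  -1.3] w 0.0917 j [ 0.28 -0.31 -0.29  2.29 -0.09  0.51 -1.55]
tool shift mm [-92.9 -11.1 145.9] rotvec deg [ 1.4 13.4 -0.1]
```

```bash
python3 -m pendant '0 -2.2 33 0 0 0 1;-5 -2.2 33 0 0 0 1;-23 -2.2 30 0 0 0 1;-28 -2.2 25 0 0 0 1;-28 -2.2 25 0 0 0 1;0 0 0 0.5 4.5 0 1;0 0 0 0.5 4.5 0 1;0 0 0 0.4 4.4 0 1'
python3 - <<'E'
from h import *
from plant import arm
a=np.array([np.cos(np.radians(40)),0,-np.sin(np.radians(40))])
g=np.array([.6255,-.005,.055])
delta(arm.state(),*want(g-.2*a,40))
delta(arm.state(),*want(g+.005*a,40))
E
```

```text
time: 2.98
tool_pos: [0.4953, -0.0035, 0.2449]
tcp_rot: [0.024, 0.939, -0.01, 0.342]
force: [0.0, -0.0, 0.4]
width: 0.092
gripper_force: 0.0
t 2.98 pos [ 0.4953 -0.0035  0.2449] F [ 0.  -0.   0.4] w 0.092 j [ 0.14 -0.06 -0.28  2.43  1.01  0.16 -2.7 ]
tool shift mm [-57.1  -0.1  32.2] rotvec deg [ 3.  10.   0.2]
t 2.98 pos [ 0.4953 -0.0035  0.2449] F [ 0.  -0.   0.4] w 0.092 j [ 0.14 -0.06 -0.28  2.43  1.01  0.16 -2.7 ]
tool shift mm [-21.5 -10.7 233.8] rotvec deg [ 3.  10.   0.2]
```

```bash
cat >> h.py <<'E'
import json
def log(s): open("log.jsonl","a").write(json.dumps({k:np.array(s[k]).tolist() for k in("joints","tool_pos","tcp_rot")})+"\n")
E
L='import json;from h import *;from plant import arm;log(arm.state())'
python3 -c "$L"; python3 -m pendant '-7 -4 25 0 0 0 1;-7 -4 25 0 0 0 1;-7 -3 20 0 0 0 1'; python3 -c "$L"
python3 -m pendant '0 0 20 0 0 0 1;0 0 0 0 0 0 1'; python3 -c "$L"
python3 - <<'E'
from h import *
from plant import arm
from scipy.optimize import least_squares
import itertools,pickle
S=[json.loads(l) for l in open("log.jsonl")]
S+=[dict(joints=[1.167,.468,-.012,1.604,.006,1.071,-.056],tool_pos=[.229,-.608,.228],tcp_rot=[-.001,.984,.179,0]),
 dict(joints=[.51,-.02,-.56,1.94,-.01,1.22,-1.25],tool_pos=[.4195,-.0044,.3507],tcp_rot=[0,.984,.179,0]),
 dict(joints=[.28,-.31,-.29,2.29,-.09,.51,-1.55],tool_pos=[.4597,-.0132,.3562],tcp_rot=[.01,.949,-.006,.314])]
def fk(q,sg,p):
    b=p[0];off=p[1:16].reshape(5,3)
    T=R.from_euler('z',sg[0]*q[0]+b);x=np.zeros(3)
    seq=[('y',q[1],0),('z',sg[1]*q[2],1),('y',sg[4]*q[3],2),('z',sg[2]*q[4],None),('y',sg[5]*q[5],3),('z',sg[3]*q[6]+p[16],4)]
    for a,v,o in seq:
        if a=='y' and o==0: x=x+T.apply(off[0]); T=T*R.from_euler('y',v); continue
        T=T*R.from_euler(a,v)
        if o is not None: x=x+T.apply(off[o])
    return x,T
best=[]
for sg in itertools.product((1,-1),repeat=6):
  for o in (0,np.pi/2,np.pi,-np.pi/2):
    p0=np.r_[0,0,0,.3,0,0,.4,0,0,.4,0,0,0.,0,0,.25,o]
    def f(p):
        e=[]
        for s in S:
            x,T=fk(s["joints"],sg,p);e+=list((x-s["tool_pos"]));e+=list(.3*(T.inv()*R.from_matrix(rot(s["tcp_rot"]))).as_rotvec())
        return np.r_[e,.01*(p-p0)]
    r=least_squares(f,p0,max_nfev=30);best.append((r.cost,sg,o,r.x,f(r.x)))
best.sort(key=lambda b:b[0])
for c,sg,o,p,e in best[:3]: print(c,sg,o,p.round(3),abs(e[:6*len(S)]).max())
pickle.dump(best[0][1:4],open("fk.pkl","wb"))
delta(arm.state(),*want([.629,-.005,.052],40))
E
```

```text
time: 3.23
tool_pos: [0.52, -0.0039, 0.2147]
tcp_rot: [0.023, 0.946, -0.009, 0.324]
force: [-0.1, 0.2, 0.4]
width: 0.0919
gripper_force: 0.0
time: 3.4
tool_pos: [0.5344, -0.0026, 0.2069]
tcp_rot: [0.022, 0.948, -0.007, 0.318]
force: [0.1, 0.3, 1.4]
width: 0.0919
gripper_force: 0.0
5.247731761105892e-06 (-1, -1, -1, -1, 1, 1) 1.5707963267948966 [ 1.000e-03  3.000e-03 -3.000e-02  3.130e-01  9.000e-03 -0.000e+00
  5.130e-01  3.000e-03 -0.000e+00  4.700e-01  4.000e-03 -0.000e+00
  3.000e-02 -4.000e-03  0.000e+00  2.800e-01  1.573e+00] 0.001959641079457576
0.00012824425008513485 (-1, -1, -1, -1, 1, 1) 3.141592653589793 [ 2.000e-03  3.000e-03 -3.000e-02  3.130e-01  9.000e-03 -1.000e-03
  5.140e-01  3.000e-03 -1.000e-03  4.700e-01  4.000e-03 -0.000e+00
  3.100e-02 -4.000e-03 -0.000e+00  2.810e-01  1.574e+00] 0.001912360973211303
0.0001288183843353498 (-1, -1, -1, -1, 1, 1) 0 [ 0.     0.004 -0.03   0.312  0.009  0.     0.513  0.002  0.     0.469
  0.004 -0.     0.03  -0.004  0.     0.28   1.572] 0.002006921995671525
t 3.4 pos [ 0.5344 -0.0026  0.2069] F [0.1 0.3 1.4] w 0.0919 j [ 0.04  0.09 -0.18  2.36  1.25  0.15 -2.92]
tool shift mm [-17.8  -5.8 180.5] rotvec deg [ 2.6 12.9  0.3]
```

```bash
cat > ik.py <<'E'
from h import *
from plant import arm
from scipy.optimize import least_squares
import pickle
sg,_,P=pickle.load(open("fk.pkl","rb"))
lo=np.array([-2.53,-.31,-1.57,.28,-1.29,.15,-2.92]);hi=np.array([2.53,2.02,1.55,2.44,4.43,1.84,2.92])
def fk(q,p=P):
    off=p[1:16].reshape(5,3);E=R.from_euler
    T=E('z',-q[0]+p[0]);x=T.apply(off[0]);T=T*E('y',q[1])*E('z',-q[2]);x=x+T.apply(off[1]);T=T*E('y',q[3]);x=x+T.apply(off[2])
    T=T*E('z',-q[4])*E('y',q[5]);x=x+T.apply(off[3]);T=T*E('z',-q[6]+p[16]);return x+T.apply(off[4]),T
def ik(pos,r,q0,m=.05,w=.02):
    def f(q):
        x,T=fk(q);return np.r_[x-pos,.3*(T.inv()*r).as_rotvec(),w*.02*(q-q0)]
    s=least_squares(f,np.clip(q0,lo+m+.01,hi-m-.01),bounds=(lo+m,hi-m),max_nfev=60)
    return s.x,np.abs(s.fun[:3]).max()*1000,np.degrees(np.linalg.norm(s.fun[3:6])/.3)
def iks(pos,r,n=12,seed=0,m=.05):
    g=np.random.default_rng(seed);out=[]
    for i in range(n):
        o=ik(pos,r,g.uniform(lo,hi) if i else np.array(arm.state()["joints"]),m)
        if o[1]<2 and o[2]<1: out.append(o[0])
    return out
E
python3 - <<'E'
from ik import *
q=np.array(arm.state()["joints"])
for al in (30,35,40,45,50,55):
    a=want([0,0,0],al)[1].as_matrix()[:,2];g=np.array([.6255,-.005,.055])
    o=iks(g+.005*a,want([0,0,0],al)[1],8)
    print(al,len(o),o[0].round(2) if o else ik(g+.005*a,want([0,0,0],al)[1],q)[1:], o[1].round(2) if len(o)>1 else '')
print("pour")
for yaw in (-60,-20,0,20,50,80,110):
  for al in (0,15,30,45):
    res=[]
    for ro in (-180,-140,-100,100,140,180):
        a,r=want([.547,.306,.2],al,yaw,ro);o=iks(a,r,5)
        if o: res.append((ro,o[0].round(1).tolist()))
    print(yaw,al,res[:2],[x[0] for x in res])
E
```

```text
30 4 [ 1.08  1.87 -1.45  2.32  2.88  1.35 -2.87] [ 1.09  1.97 -1.5   2.32  2.89  1.38 -2.77]
35 4 [ 1.05  1.81 -1.49  2.3   2.72  1.37 -2.87] [ 1.05  1.87 -1.52  2.3   2.74  1.39 -2.81]
40 4 [ 1.03  1.75 -1.52  2.27  2.57  1.37 -2.87] [ 1.03  1.75 -1.52  2.27  2.58  1.37 -2.86]
45 2 [ 1.01  1.66 -1.52  2.23  2.43  1.33 -2.87] [ 0.14  0.62 -0.23  2.29  2.89  0.57  1.84]
50 2 [ 0.99  1.57 -1.52  2.19  2.27  1.3  -2.87] [ 0.32  0.63 -0.45  2.24  2.6   0.46  2.2 ]
55 2 [ 0.96  1.5  -1.52  2.14  2.13  1.28 -2.86] [ 0.31  0.61 -0.44  2.19  2.35  0.33  2.43]
pour
-60 0 [(-180, [-1.1, 1.0, 0.1, 1.6, 1.1, 1.8, -1.0]), (-140, [-1.1, 1.0, 0.2, 1.6, 1.1, 1.7, -1.7])] [-180, -140, -100, 100, 140, 180]
-60 15 [(-180, [-0.9, 0.9, -0.1, 1.6, 1.1, 1.7, -1.0]), (-140, [-0.9, 0.9, -0.1, 1.6, 1.1, 1.7, -1.7])] [-180, -140, -100, 100, 140, 180]
-60 30 [(-180, [-0.7, 0.8, -0.3, 1.6, 1.1, 1.6, -1.0]), (-140, [-0.8, 0.8, -0.3, 1.6, 1.0, 1.6, -1.6])] [-180, -140, -100, 100, 140, 180]
-60 45 [(-180, [-0.7, 0.6, -0.2, 1.6, 0.9, 1.4, -0.8]), (-140, [-0.6, 0.7, -0.4, 1.6, 0.9, 1.4, -1.6])] [-180, -140, -100, 100
[... 2352 characters left out ...]
, 2.1, 4.4, 1.8, 2.6])] [-180, -100, 100, 140, 180]
80 45 [(-180, [0.3, 0.5, -0.7, 2.0, -0.8, 0.5, -2.9]), (-100, [0.7, 1.2, -1.5, 2.0, 0.9, 0.6, 0.5])] [-180, -100, 100, 140, 180]
110 0 [(-180, [0.7, 1.5, -1.3, 1.6, -0.2, 1.0, -2.8]), (-140, [0.2, 1.0, -0.4, 1.7, -1.1, 1.5, -2.9])] [-180, -140, 100, 140, 180]
110 15 [(-180, [0.7, 1.3, -1.2, 1.6, -0.2, 1.0, -2.9]), (-140, [-0.0, 0.8, -0.1, 1.7, -1.2, 1.5, -2.9])] [-180, -140, 100, 140, 180]
110 30 [(-180, [0.6, 1.0, -1.0, 1.7, -0.3, 0.9, -2.9]), (-140, [-0.4, 0.7, 0.4, 1.8, -1.2, 1.5, -2.9])] [-180, -140, 100, 140, 180]
110 45 [(-180, [0.4, 0.7, -0.8, 1.7, -0.4, 0.9, -2.9]), (100, [0.6, 1.1, -1.3, 1.7, 0.2, 0.9, -1.9])] [-180, 100, 140, 180]
```

```bash
cat >> ik.py <<'E'
from scipy.spatial.transform import Slerp
def path(q,keys,n=25,m=.01):
    x,T=fk(q)
    for k,(p,r) in enumerate(keys):
        sl=Slerp([0,1],R.concatenate([T,r]));w=0
        for t in np.linspace(0,1,n+1)[1:]:
            q,e1,e2=ik(x+(p-x)*t,sl(t),q,m);w=max(w,e1,e2)
        print(k,"q",q.round(2),"worst",round(w,1));x,T=p,r
    return q
def gp(al,back,g=np.array([.6255,-.005,.055])):
    a,r=want([0,0,0],al);return g+(.005-back)*r.as_matrix()[:,2],r
E
python3 - <<'E'
from ik import *
q=np.array(arm.state()["joints"])
for W,yw in (([.45,.1,.42],-60),([.5,.15,.4],-60),([.5,.2,.35],-40)):
  print(W)
  x,T=fk(q)
  try:
    path(q,[([.5,0,.35],want([0,0,0],80)[1]),want(W,45,yw,-90),want(W,45,yw,-45),want(W,45,yw,0),gp(42,.2),gp(42,.0)])
    path(q,[([.5,0,.35],want([0,0,0],80)[1]),want(W,45,yw,-90),want(W,45,yw,-180),want(W,45,yw,90),want(W,45,yw,0),gp(42,.2),gp(42,.0)])
  except Exception as e: print(e)
E
```

```text
[0.45, 0.1, 0.42]
0 q [ 0.37  0.03 -0.45  1.9   0.03  1.04 -1.66] worst 0.0
1 q [-0.04  0.08 -0.77  1.91  0.81  1.49 -2.06] worst 0.0
2 q [-0.06  0.07 -0.73  1.91  0.8   1.48 -2.83] worst 0.0
3 q [-1.8   0.51  1.54  1.84  0.25  1.26 -2.91] worst 40.2
4 q [-1.59 -0.15  1.54  2.43  1.14  0.16 -2.65] worst 47.4
5 q [-1.63 -0.3   1.54  2.43  1.49  0.27 -2.91] worst 165.7
0 q [ 0.37  0.03 -0.45  1.9   0.03  1.04 -1.66] worst 0.0
1 q [-0.04  0.08 -0.77  1.91  0.81  1.49 -2.06] worst 0.0
2 q [ 0.03  0.09 -0.84  1.92  0.81  1.49 -0.5 ] worst 0.0
3 q [ 0.11  0.08 -0.92  1.92  0.81  1.49  1.08] worst 0.0
4 q [ 0.2   0.11 -1.01  1.91  0.83  1.51  2.64] worst 0.0
5 q [ 1.18  0.47 -1.42  2.43  1.93  0.53  2.91] worst 29.7
6 q [ 0.9   1.2  -1.19  2.26  2.49  1.02  2.9 ] worst 28.3
[0.5, 0.15, 0.4]
0 q [ 0.37  0.03 -0.45  1.9   0.03  1.04 -1.66] worst 0.0
1 q [-0.18  0.25 -0.7   1.79  0.88  1.55 -2.14] worst 0.0
2 q [-0.23  0.23 -0.62  1.8   0.86  1.53 -2.91] worst 0.0
3 q [-1.78  0.64  1.54  1.81  0.12  1.17 -2.91] worst 17.3
4 q [-1.59 -0.15  1.54  2.43  1.14  0.16 -2.65] worst 44.4
5 q [-1.63 -0
[... 530 characters left out ...]
1 q [-0.2   0.23 -0.75  1.94  0.99  1.3  -2.07] worst 0.0
2 q [-0.25  0.21 -0.69  1.95  0.98  1.29 -2.83] worst 0.0
3 q [-1.98  0.56  1.54  2.    0.22  0.86 -2.91] worst 8.1
4 q [-1.59 -0.15  1.54  2.43  1.14  0.16 -2.65] worst 44.1
5 q [-1.63 -0.3   1.54  2.43  1.49  0.27 -2.91] worst 165.7
0 q [ 0.37  0.03 -0.45  1.9   0.03  1.04 -1.66] worst 0.0
1 q [-0.2   0.23 -0.75  1.94  0.99  1.3  -2.07] worst 0.0
2 q [-0.09  0.26 -0.89  1.95  1.02  1.34 -0.53] worst 0.0
3 q [ 0.04  0.3  -1.04  1.95  1.06  1.38  1.03] worst 0.0
4 q [ 0.15  0.39 -1.21  1.93  1.14  1.47  2.57] worst 0.0
5 q [ 1.18  0.47 -1.42  2.43  1.93  0.53  2.91] worst 29.7
6 q [ 0.9   1.2  -1.19  2.26  2.49  1.02  2.9 ] worst 28.3
```

```bash
python3 - <<'E'
from ik import *
q=np.array(arm.state()["joints"])
W=[.5,.2,.35];yw=-40;g=np.array([.6255,-.005,.06])
q1=path(q,[([.5,0,.35],want([0,0,0],80)[1]),want(W,45,yw,-90),want(W,45,yw,-180),want(W,45,yw,90),want(W,45,yw,0)])
for b in (48,52):
  for s in (.1,.13):
    print(b,s);q2=path(q1,[want([.52,.03,.28],55,-15),gp(b,s,g),gp(b,0,g),gp(b,0,g+[0,0,.02]),gp(b,0,g+[-.065,0,.02]),
     want([.56,.1,.28],45,-10),want([.5,.306,.28],25,-20),want([.55,.306,.22],12,-20),want([.55,.306,.22],12,-20,80),want([.55,.306,.22],12,-20,160)])
E
```

```text
0 q [ 0.37  0.03 -0.45  1.9   0.03  1.04 -1.66] worst 0.0
1 q [-0.2   0.23 -0.75  1.94  0.99  1.3  -2.07] worst 0.0
2 q [-0.09  0.26 -0.89  1.95  1.02  1.34 -0.53] worst 0.0
3 q [ 0.04  0.3  -1.04  1.95  1.06  1.38  1.03] worst 0.0
4 q [ 0.15  0.39 -1.21  1.93  1.14  1.47  2.57] worst 0.0
48 0.1
0 q [ 1.    0.43 -1.56  2.28  1.45  0.88  2.91] worst 20.9
1 q [ 0.22  0.35 -0.33  2.41  2.73  0.36  1.97] worst 18.9
2 q [ 0.2   0.6  -0.3   2.26  2.78  0.47  1.97] worst 0.0
3 q [ 0.19  0.55 -0.29  2.27  2.76  0.42  1.98] worst 0.0
4 q [ 0.23  0.51 -0.34  2.41  2.79  0.52  1.93] worst 0.0
5 q [ 0.78  0.34 -1.38  2.22  1.5   0.77  2.91] worst 0.0
6 q [-0.26  0.64 -1.05  2.09  1.64  1.65  2.27] worst 0.0
7 q [-0.43  0.83 -0.78  2.08  1.89  1.79  2.09] worst 0.0
8 q [-0.39  0.86 -0.83  2.09  1.92  1.83  0.7 ] worst 0.0
9 q [-0.4   0.87 -0.82  2.08  1.92  1.83 -0.71] worst 0.0
48 0.13
0 q [ 1.    0.43 -1.56  2.28  1.45  0.88  2.91] worst 20.9
1 q [ 0.37  0.29 -0.49  2.43  2.59  0.33  2.11] worst 19.3
2 q [ 0.32  0.63 -0.45  2.25  2.66  0.5   2.14] worst 0.0
3 q [ 0.31  0.58 -0.44  2.26  2.63  0
[... 847 characters left out ...]
-0.39  0.86 -0.83  2.09  1.92  1.83  0.7 ] worst 0.0
9 q [-0.4   0.87 -0.82  2.08  1.92  1.83 -0.71] worst 0.0
52 0.13
0 q [ 1.    0.43 -1.56  2.28  1.45  0.88  2.91] worst 20.9
1 q [ 0.39  0.27 -0.52  2.37  2.22  0.21  2.48] worst 19.6
2 q [ 0.34  0.62 -0.48  2.22  2.48  0.4   2.32] worst 0.0
3 q [ 0.33  0.56 -0.46  2.22  2.43  0.35  2.34] worst 0.0
4 q [ 0.41  0.53 -0.55  2.36  2.51  0.44  2.26] worst 0.0
5 q [ 0.78  0.34 -1.38  2.22  1.5   0.77  2.91] worst 0.0
6 q [-0.26  0.64 -1.05  2.09  1.64  1.65  2.27] worst 0.0
7 q [-0.43  0.83 -0.78  2.08  1.89  1.79  2.09] worst 0.0
8 q [-0.39  0.86 -0.83  2.09  1.92  1.83  0.7 ] worst 0.0
9 q [-0.4   0.87 -0.82  2.08  1.92  1.83 -0.71] worst 0.0
```

```bash
python3 - <<'E'
from ik import *
q=np.array(arm.state()["joints"])
g=np.array([.6255,-.005,.06])
W=[.5,.2,.35];yw=-40
q1=path(q,[([.5,0,.35],want([0,0,0],80)[1]),want(W,45,yw,-90),want(W,45,yw,-180),want(W,45,yw,90),want(W,40,yw,0)],n=15)
for X in (([.56,.1,.28],40,-20),([.56,.08,.28],30,-20),([.57,.05,.26],32,-15),([.56,.03,.24],40,-15)):
    print(X);path(q1,[want(*X),gp(50,.1,g),gp(50,0,g)],n=15)
E
```

```text
0 q [ 0.39  0.03 -0.47  1.9   0.03  1.04 -1.66] worst 0.0
1 q [-0.2   0.23 -0.76  1.94  0.99  1.31 -2.07] worst 0.0
2 q [-0.09  0.26 -0.9   1.95  1.03  1.34 -0.53] worst 0.0
3 q [ 0.04  0.3  -1.05  1.95  1.07  1.38  1.03] worst 0.0
4 q [ 0.08  0.4  -1.17  1.96  1.21  1.52  2.5 ] worst 0.0
([0.56, 0.1, 0.28], 40, -20)
0 q [ 0.5   0.33 -1.2   2.22  1.55  0.96  2.65] worst 0.0
1 q [ 0.83  0.59 -1.06  2.34  2.11  0.55  2.77] worst 0.0
2 q [ 0.71  0.85 -0.94  2.21  2.27  0.67  2.76] worst 0.0
([0.56, 0.08, 0.28], 30, -20)
0 q [ 0.4   0.35 -1.1   2.33  1.8   1.08  2.39] worst 0.0
1 q [ 0.75  0.52 -0.94  2.34  2.17  0.48  2.67] worst 0.0
2 q [ 0.65  0.79 -0.85  2.21  2.31  0.62  2.67] worst 0.0
([0.57, 0.05, 0.26], 32, -15)
0 q [ 0.57  0.36 -1.13  2.37  1.97  0.93  2.41] worst 0.0
1 q [ 0.77  0.53 -0.97  2.34  2.15  0.5   2.7 ] worst 0.0
2 q [ 0.67  0.8  -0.88  2.21  2.3   0.63  2.69] worst 0.0
([0.56, 0.03, 0.24], 40, -15)
0 q [ 0.68  0.32 -1.14  2.34  1.83  0.75  2.56] worst 0.0
1 q [ 0.79  0.55 -1.    2.34  2.14  0.51  2.72] worst 0.0
2 q [ 0.68  0.81 -0.89  2.21  2.29  0.64  2.71] worst 0.0
```

```bash
cat >> ik.py <<'E'
def rows(pos,r,N=None,s=None):
    s=s or arm.state();c=R.from_matrix(rot(s["tcp_rot"]));t=c.inv().apply(np.array(pos)-s["tool_pos"])*1000;w=(c.inv()*r).as_rotvec(degrees=True)
    N=N or int(max(np.linalg.norm(t)/38,np.linalg.norm(w)/6.9,1)+1)
    M=sum(R.from_rotvec(w/N*k,degrees=True).as_matrix() for k in range(N))
    log(s);print("t",round(s["time"],2),"pos",np.round(s["tool_pos"],4),"F",np.round(s["force"],1),"w",round(s["width"],4),"j",np.round(s["joints"],2))
    print(N,"rows of",np.linalg.solve(M,t).round(1),(w/N).round(2),"total",t.round(0),w.round(1))
E
python3 - <<'E'
from ik import *
rows([.5,0,.35],want([0,0,0],80)[1])
s=arm.state();a,r=want([.5,0,.35],80);m=r.as_quat()
s2=dict(s,tool_pos=a,tcp_rot=[m[3],m[0],m[1],m[2]]);rows(*want([.5,.2,.35],45,-40,-90),None,s2)
E
```

```text
t 3.4 pos [ 0.5344 -0.0026  0.2069] F [0.1 0.3 1.4] w 0.0919 j [ 0.04  0.09 -0.18  2.36  1.25  0.15 -2.92]
4 rows of [  8.6   0.4 -36.1] [ 0.64 -6.76 -0.16] total [  59.    4. -135.] [  2.6 -27.1  -0.6]
t 3.4 pos [0.5  0.   0.35] F [0.1 0.3 1.4] w 0.0919 j [ 0.04  0.09 -0.18  2.36  1.25  0.15 -2.92]
10 rows of [  8.2 -18.5  -5.8] [-3.76  1.06 -5.06] total [   0. -200.    0.] [-37.6  10.6 -50.6]
```

```bash
python3 -m pendant '8.6 0 -36 0.6 -6.8 -0.2 1;8.6 0 -36 0.6 -6.8 -0.2 1;8.6 0 -36 0.6 -6.8 -0.2 1;8.6 0 -36 0.6 -6.8 -0.2 1;0 0 0 0 0 0 1;8.2 -18.5 -5.8 -3.76 1.06 -5.06 1;8.2 -18.5 -5.8 -3.76 1.06 -5.06 1;8.2 -18.5 -5.8 -3.76 1.06 -5.06 1;8.2 -18.5 -5.8 -3.76 1.06 -5.06 1;8.2 -18.5 -5.8 -3.76 1.06 -5.06 1;8.2 -18.5 -5.8 -3.76 1.06 -5.06 1;8.2 -18.5 -5.8 -3.76 1.06 -5.06 1;8.2 -18.5 -5.8 -3.76 1.06 -5.06 1;8.2 -18.5 -5.8 -3.76 1.06 -5.06 1;8.2 -18.5 -5.8 -3.76 1.06 -5.06 1'
python3 - <<'E'
from ik import *
rows(*want([.5,.2,.35],45,-40,-90))
E
```

```text
time: 4.65
tool_pos: [0.546, 0.167, 0.2365]
tcp_rot: [0.458, 0.789, 0.298, 0.28]
force: [-0.2, 0.1, 0.3]
width: 0.0918
gripper_force: 0.0
t 4.65 pos [0.546  0.167  0.2365] F [-0.2  0.1  0.3] w 0.0918 j [-0.47  0.51 -0.51  2.13  1.46  1.41 -2.76]
4 rows of [  1.4  16.4 -27.3] [ 4.93 -0.9  -2.35] total [ 13.  78. -99.] [19.7 -3.6 -9.4]
```

```bash
python3 -m pendant '1.4 16.4 -27.3 4.9 -0.9 -2.3 1;1.4 16.4 -27.3 4.9 -0.9 -2.3 1;1.4 16.4 -27.3 4.9 -0.9 -2.3 1;1.4 16.4 -27.3 4.9 -0.9 -2.3 1;0 0 0 0 0 -7 1;0 0 0 0 0 -7 1;0 0 0 0 0 -7 1;0 0 0 0 0 -7 1;0 0 0 0 0 -7 1;0 0 0 0 0 -7 1;0 0 0 0 0 -7 1;0 0 0 0 0 -7 1;0 0 0 0 0 -7 1;0 0 0 0 0 -7 1;0 0 0 0 0 -7 1;0 0 0 0 0 -7 1;0 0 0 0 0 -7 1'
python3 -m pendant '0 0 0 0 0 -7 1;0 0 0 0 0 -7 1;0 0 0 0 0 -7 1;0 0 0 0 0 -7 1;0 0 0 0 0 -7 1;0 0 0 0 0 -7 1;0 0 0 0 0 -7 1;0 0 0 0 0 -7 1;0 0 0 0 0 -7 1;0 0 0 0 0 -7 1;0 0 0 0 0 -7 1;0 0 0 0 0 -7 1;0 0 0 0 0 -7 1;0 0 0 0 0 -7 1;0 0 0 0 0 -7 1;0 0 0 0 0 -7 1;0 0 0 0 0 -7 1;0 0 0 0 0 -7 1;0 0 0 0 0 -7 1;0 0 0 0 0 -7 1'
python3 - <<'E'
from ik import *
rows(*want([.5,.2,.35],45,-40,0))
rows(*want([.56,.08,.28],30,-20))
E
```

```text
time: 6.07
tool_pos: [0.501, 0.1973, 0.3495]
tcp_rot: [0.359, 0.31, 0.87, -0.135]
force: [-0.5, 0.8, 0.2]
width: 0.0919
gripper_force: 0.0
time: 7.73
tool_pos: [0.501, 0.1974, 0.3495]
tcp_rot: [0.004, 0.711, -0.589, 0.384]
force: [-0.1, 0.3, -0.3]
width: 0.0918
gripper_force: 0.0
t 7.73 pos [0.501  0.1974 0.3495] F [-0.1  0.3 -0.3] w 0.0918 j [-0.02  0.28 -0.98  1.94  1.05  1.37  1.93]
6 rows of [-0.3 -0.1 -0.4] [ 0.02 -0.03 -6.53] total [-2. -0. -2.] [  0.1  -0.2 -39.2]
t 7.73 pos [0.501  0.1974 0.3495] F [-0.1  0.3 -0.3] w 0.0918 j [-0.02  0.28 -0.98  1.94  1.05  1.37  1.93]
9 rows of [ 4.3  6.8 14.8] [ 2.31  0.98 -5.65] total [ 60.  17. 135.] [ 20.8   8.8 -50.8]
```

```bash
python3 -m pendant '4.3 6.8 14.8 2.31 0.98 -5.65 1;4.3 6.8 14.8 2.31 0.98 -5.65 1;4.3 6.8 14.8 2.31 0.98 -5.65 1;4.3 6.8 14.8 2.31 0.98 -5.65 1;4.3 6.8 14.8 2.31 0.98 -5.65 1;4.3 6.8 14.8 2.31 0.98 -5.65 1;4.3 6.8 14.8 2.31 0.98 -5.65 1;4.3 6.8 14.8 2.31 0.98 -5.65 1;4.3 6.8 14.8 2.31 0.98 -5.65 1;0 0 0 0 0 0 1'
python3 - <<'E'
from ik import *
g=np.array([.6255,-.005,.06])
rows(*gp(50,.11,g))
q=np.array(arm.state()["joints"]);path(q,[gp(50,.11,g),gp(50,0,g)])
E
```

```text
time: 8.57
tool_pos: [0.5577, 0.0765, 0.2775]
tcp_rot: [0.089, 0.853, -0.152, 0.491]
force: [-0.4, -1.1, 0.1]
width: 0.0921
gripper_force: 0.0
t 8.57 pos [0.5577 0.0765 0.2775] F [-0.4 -1.1  0.1] w 0.0921 j [ 0.19  0.25 -0.86  2.34  1.76  0.97  2.35]
5 rows of [-19.6  15.4  19.9] [ 3.13 -3.92 -2.61] total [-104.   76.   94.] [ 15.7 -19.6 -13. ]
0 q [ 0.57  0.39 -0.72  2.37  2.3   0.36  2.46] worst 0.0
1 q [ 0.5   0.69 -0.67  2.22  2.42  0.52  2.46] worst 0.0
```

```bash
python3 -m pendant '-12.2 9.6 12.4 1.96 -2.45 -1.63 1;-12.2 9.6 12.4 1.96 -2.45 -1.63 1;-12.2 9.6 12.4 1.96 -2.45 -1.63 1;-12.2 9.6 12.4 1.96 -2.45 -1.63 1;-12.2 9.6 12.4 1.96 -2.45 -1.63 1;-12.2 9.6 12.4 1.96 -2.45 -1.63 1;-12.2 9.6 12.4 1.96 -2.45 -1.63 1;-12.2 9.6 12.4 1.96 -2.45 -1.63 1;0 0 0 0 0 0 1'
python3 - <<'E'
from ik import *
g=np.array([.6255,-.005,.06])
rows(*gp(50,.11,g));rows(*gp(50,0,g))
from plant import vision
cv2.imwrite("pics/s1.png",cv2.resize(vision.grab_frame("side")["frame"][100:400,180:480,::-1],(600,600)))
E
```

```text
time: 9.32
tool_pos: [0.5587, -0.0026, 0.141]
tcp_rot: [-0.002, 0.94, -0.003, 0.341]
force: [0.2, 0.4, 0.2]
width: 0.0917
gripper_force: 0.0
t 9.32 pos [ 0.5587 -0.0026  0.141 ] F [0.2 0.4 0.2] w 0.0917 j [ 0.56  0.38 -0.72  2.36  2.28  0.35  2.46]
2 rows of [-0.4  1.2  0. ] [-0.05  0.04 -0.22] total [-1.  2.  0.] [-0.1  0.1 -0.4]
t 9.32 pos [ 0.5587 -0.0026  0.141 ] F [0.2 0.4 0.2] w 0.0917 j [ 0.56  0.38 -0.72  2.36  2.28  0.35  2.46]
3 rows of [-0.3  0.8 36.7] [-0.03  0.02 -0.15] total [ -1.   3. 110.] [-0.1  0.1 -0.4]
```

View pics/s1.png

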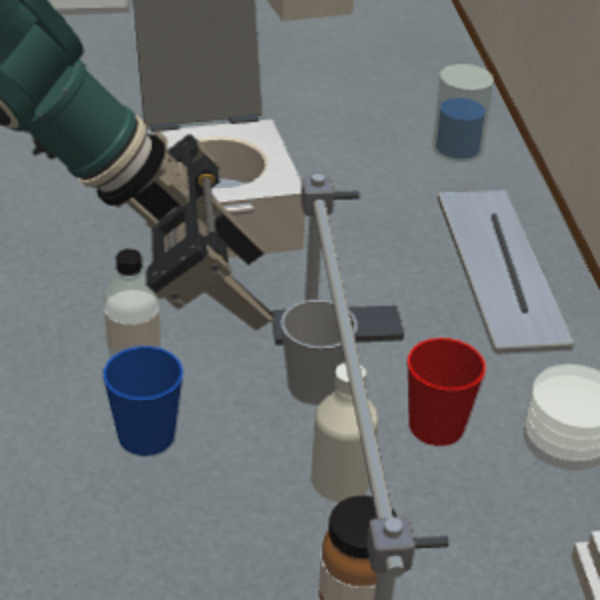

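The gripper is lined up at crop (210,270). The fingers straddle the beaker at (320,345) and are clear of the flask and the rod, so I'll advance and grip.

```bash
python3 -m pendant '0 1 14 0 0 0 1;0 1 14 0 0 0 1;0 0.5 14 0 0 0 1;0 0 14 0 0 0 1;0 0 14 0 0 0 1;0 0 14 0 0 0 1;-1 0 14 0 0 0 1;0 0 12 0 0 0 1;0 0 0 0 0 0 1'
python3 -c "
from ik import *
rows(*gp(50,0,np.array([.6255,-.005,.06])))"
python3 -m pendant '0 0 0 0 0 0 0.5;0 0 0 0 0 0 0.5;0 0 0 0 0 0 0.5;0 0 0 0 0 0 0.5;0 0 0 0 0 0 0.5;0 0 0 0 0 0 0.5;0 0 0 0 0 0 0.5;0 0 0 0 0 0 0.5'
```

```text
time: 10.12
tool_pos: [0.6298, 0.0002, 0.0578]
tcp_rot: [-0.003, 0.939, -0.001, 0.343]
force: [-0.3, -0.6, 0.3]
width: 0.0919
gripper_force: 0.0
t 10.12 pos [6.298e-01 2.000e-04 5.780e-02] F [-0.3 -0.6  0.3] w 0.0919 j [ 0.5   0.69 -0.68  2.23  2.41  0.52  2.46]
2 rows of [-0.9  2.6  0.3] [-0.15 -0.07 -0.1 ] total [-2.  5.  0.] [-0.3 -0.1 -0.2]
time: 10.78
tool_pos: [0.6298, -0.0023, 0.0594]
tcp_rot: [-0.001, 0.939, -0.0, 0.344]
force: [-1.4, -0.4, 7.0]
width: 0.0724
gripper_force: 30.0
```

```bash
python3 -m pendant '2.6 0 -3 0 0 0 0.5;2.6 0 -3 0 0 0 0.5;2.6 0 -3 0 0 0 0.5;2.6 0 -3 0 0 0 0.5;2.6 0 -3 0 0 0 0.5;2.6 0 -3 0 0 0 0.5;0 0 0 0 0 0 0.5'
python3 -m pendant '-7 0 -6 0 0 0 0.5;-7 0 -6 0 0 0 0.5;-7 0 -6 0 0 0 0.5;-7 0 -6 0 0 0 0.5;-7 0 -6 0 0 0 0.5;-7 0 -6 0 0 0 0.5;-7 0 -6 0 0 0 0.5;0 0 0 0 0 0 0.5'
python3 - <<'E'
from ik import *
from plant import vision
cv2.imwrite("pics/s2.png",cv2.resize(vision.grab_frame("side")["frame"][150:400,230:480,::-1],(600,600)))
rows(*want([.56,.06,.28],42,-15))
q=np.array(arm.state()["joints"]);b=.547;c=.306
path(q,[want([.56,.06,.28],42,-15),want([.54,c,.28],25,-20),want([.555,c,.22],8,-20),want([.555,c,.22],8,-20,80),want([.555,c,.22],8,-20,160)])
E
```

```text
time: 11.37
tool_pos: [0.6298, -0.0021, 0.083]
tcp_rot: [-0.002, 0.939, -0.0, 0.344]
force: [-0.3, -0.3, -2.8]
width: 0.0725
gripper_force: 30.0
time: 12.03
tool_pos: [0.5623, -0.0021, 0.0818]
tcp_rot: [-0.002, 0.94, -0.0, 0.342]
force: [-0.3, 0.2, -3.4]
width: 0.0725
gripper_force: 30.0
t 12.08 pos [ 0.5637 -0.0024  0.0822] F [-0.2  0.2 -3.3] w 0.0728 j [ 0.57  0.58 -0.75  2.37  2.43  0.54  2.4 ]
6 rows of [ 21.4 -10.2 -25.2] [-1.77  1.32  1.78] total [ 124.  -63. -154.] [-10.6   7.9  10.7]
0 q [ 0.36  0.11 -0.81  2.28  1.48  0.57  2.79] worst 0.0
1 q [-0.35  0.56 -0.84  2.05  1.63  1.48  2.31] worst 0.0
2 q [-0.54  0.81 -0.63  2.08  1.88  1.77  2.03] worst 0.0
3 q [-0.48  0.85 -0.71  2.08  1.92  1.83  0.64] worst 0.0
4 q [-0.48  0.86 -0.7   2.08  1.92  1.83 -0.76] worst 0.0
```

View pics/s2.png

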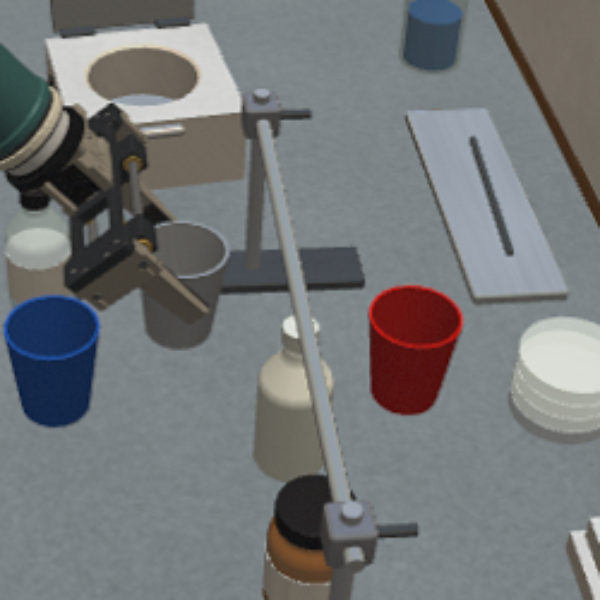

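The beaker is held upright at crop (185,285), clear of the rod and the neighbours. Next I'll lift it and carry it to the mill.

```bash
python3 -m pendant '16 -7.6 -18.9 -1.33 0.99 1.34 0.5;16 -7.6 -18.9 -1.33 0.99 1.34 0.5;16 -7.6 -18.9 -1.33 0.99 1.34 0.5;16 -7.6 -18.9 -1.33 0.99 1.34 0.5;16 -7.6 -18.9 -1.33 0.99 1.34 0.5;16 -7.6 -18.9 -1.33 0.99 1.34 0.5;16 -7.6 -18.9 -1.33 0.99 1.34 0.5;16 -7.6 -18.9 -1.33 0.99 1.34 0.5;0 0 0 0 0 0 0.5'
python3 -c "
from ik import *
rows(*want([.54,.306,.28],25,-20),14)"
```

```text
time: 12.83
tool_pos: [0.5624, 0.0645, 0.2857]
tcp_rot: [0.051, 0.904, -0.118, 0.408]
force: [0.2, 0.5, -0.8]
width: 0.0727
gripper_force: 30.0
t 12.83 pos [0.5624 0.0645 0.2857] F [ 0.2  0.5 -0.8] w 0.0727 j [ 0.31  0.1  -0.78  2.28  1.47  0.57  2.78]
14 rows of [ -4.  -16.   -5.3] [-0.32  1.17  0.19] total [ -60. -228.  -58.] [-4.5 16.4  2.7]
```

```bash
python3 -m pendant '-4 -16 -5.3 -0.32 1.17 0.19 0.5;-4 -16 -5.3 -0.32 1.17 0.19 0.5;-4 -16 -5.3 -0.32 1.17 0.19 0.5;-4 -16 -5.3 -0.32 1.17 0.19 0.5;-4 -16 -5.3 -0.32 1.17 0.19 0.5;-4 -16 -5.3 -0.32 1.17 0.19 0.5;-4 -16 -5.3 -0.32 1.17 0.19 0.5;-4 -16 -5.3 -0.32 1.17 0.19 0.5;-4 -16 -5.3 -0.32 1.17 0.19 0.5;-4 -16 -5.3 -0.32 1.17 0.19 0.5;-4 -16 -5.3 -0.32 1.17 0.19 0.5;-4 -16 -5.3 -0.32 1.17 0.19 0.5;-4 -16 -5.3 -0.32 1.17 0.19 0.5;-4 -16 -5.3 -0.32 1.17 0.19 0.5;0 0 0 0 0 0 0.5'
python3 - <<'E'
from ik import *
s=arm.state()
# beaker in tool frame: upright at grasp pitch 50, grasp ~60 mm above its foot
b=want([0,0,0],50)[1].inv().apply([0,0,1.]);o=np.array([0,0,-.005])-.062*b
mill=np.array([.547,.307])
for al,yw,ro in [(8,-20,r) for r in (0,60,80,90,100,110,120,140,150,160)]+[(8,-20,-130),(8,-20,-150)]:
    p,r=want([0,0,0],al,yw,ro);B=r.apply(b);base=r.apply(o);rc=base+.085*B
    u=-np.array([0,0,1])+B[2]*B;u/=np.linalg.norm(u);lip=rc+.035*u
    # lowest of gripper body
    c=[r.apply([sx*.0375,sy*.0945,-.074]) for sx in(1,-1) for sy in(1,-1)]
    print(ro,"tilt",np.degrees(np.arccos(B[2])).round(0),"B",B.round(2),"lip",lip.round(3),"low body",np.round(min(c,key=lambda v:v[2]),3),"cam",r.apply([.077,0,-.156]).round(3))
rows(*want([.555,.306,.22],8,-20))
E
```

```text
time: 14.08
tool_pos: [0.5391, 0.3051, 0.2719]
tcp_rot: [0.094, 0.834, -0.146, 0.524]
force: [0.4, 0.8, -1.8]
width: 0.0725
gripper_force: 30.0
0 tilt 42.0 B [-0.63  0.23  0.74] lip [-0.044  0.016 -0.006] low body [-0.106 -0.062 -0.027] cam [-0.135  0.049  0.098]
60 tilt 65.0 B [-0.86 -0.28  0.42] lip [-0.039 -0.009 -0.021] low body [-0.087  0.016 -0.089] cam [-0.163 -0.012  0.06 ]
80 tilt 77.0 B [-0.91 -0.34  0.22] lip [-0.033 -0.009 -0.028] low body [-0.075  0.049 -0.088] cam [-0.169 -0.019  0.035]
90 tilt 84.0 B [-0.93 -0.34  0.11] lip [-0.03  -0.008 -0.032] low body [-0.094 -0.006 -0.083] cam [-0.172 -0.02   0.022]
100 tilt 90.0 B [-0.94 -0.33 -0.  ] lip [-0.026 -0.006 -0.034] low body [-0.089  0.011 -0.088] cam [-0.173 -0.018  0.008]
110 tilt 96.0 B [-0.95 -0.3  -0.11] lip [-0.023 -0.004 -0.037] low body [-0.083  0.027 -0.09 ] cam [-0.173 -0.014 -0.004]
120 tilt 102.0 B [-0.95 -0.25 -0.21] lip [-0.019 -0.002 -0.038] low body [-0.077  0.044 -0.089] cam [-0.173 -0.008 -0.016]
140 tilt 112.0 B [-0.92 -0.11 -0.38] lip [-0.013  0.001 -0.04 ] low body [-0.064  0.075 -0.078] cam [-0.17   0.009 -0.037]
150 tilt 116.0 B [-0.9  -0.02 -0.44] lip [-0.01   0.002 -0.041] low body [-0.058  0.088 -0.069] cam [-0.167  0.02  -0.044]
160 tilt 119.0 B [-0.87  0.08 -0.49] lip [-0.007  0.002 -0.041] low body [-0.052  0.1   -0.057] cam [-0.164  0.032 -0.05 ]
-130 tilt 108.0 B [-0.6   0.74 -0.3 ] lip [-0.012  0.011 -0.04 ] low body [-0.092 -0.    -0.085] cam [-0.131  0.111 -0.027]
-150 tilt 116.0 B [-0.68  0.59 -0.44] lip [-0.008  0.005 -0.041] low body [-0.101 -0.03  -0.069] cam [-0.141  0.092 -0.044]
t 14.08 pos [0.5391 0.3051 0.2719] F [ 0.4  0.8 -1.8] w 0.0725 j [-0.36  0.56 -0.84  2.06  1.61  1.48  2.3 ]
3 rows of [-14.7  -2.1  10.5] [0.   5.91 0.07] total [-40.  -6.  36.] [ 0.  17.7  0.2]
```

```bash
cat >> ik.py <<'E'
def lip(al,yw,ro,beta=50):
    b=want([0,0,0],beta)[1].inv().apply([0,0,1.]);o=np.array([0,0,-.005])-.062*b
    r=want([0,0,0],al,yw,ro)[1];B=r.apply(b);u=-np.array([0,0,1])+B[2]*B;u/=np.linalg.norm(u)
    base=r.apply(o);print("al",al,"tilt",np.degrees(np.arccos(B[2])).round(0),"B",B.round(2),"lip",(base+.085*B+.035*u).round(3),"base low",(base+.028*u).round(3))
E
python3 - <<'E'
from ik import *
q=np.array(arm.state()["joints"])
for al in (60,45,35,30,25,15): lip(al,-20,180)
for yw in (-20,-5):
  print(yw);a=[.56,.306,.27];c=[.585,.31,.16]
  path(q,[want(a,60,yw),want(a,60,yw,90),want(a,60,yw,180),want(c,60,yw,180),want(c,40,yw,180),want(c,25,yw,180),want(c,15,yw,180)],n=15)
rows(*want([.56,.306,.27],60,-20))
E
```

```text
al 60 tilt 70.0 B [-0.88  0.32  0.34] lip [-0.034  0.012 -0.021] base low [ 0.043 -0.016 -0.043]
al 45 tilt 85.0 B [-0.94  0.34  0.09] lip [-0.028  0.01  -0.029] base low [ 0.052 -0.019 -0.03 ]
al 35 tilt 95.0 B [-0.94  0.34 -0.09] lip [-0.023  0.008 -0.034] base low [ 0.056 -0.021 -0.02 ]
al 30 tilt 100.0 B [-0.93  0.34 -0.17] lip [-0.02   0.007 -0.036] base low [ 0.058 -0.021 -0.014]
al 25 tilt 105.0 B [-0.91  0.33 -0.26] lip [-0.017  0.006 -0.038] base low [ 0.059 -0.021 -0.009]
al 15 tilt 115.0 B [-0.85  0.31 -0.42] lip [-0.01   0.004 -0.04 ] base low [ 0.059 -0.022  0.002]
-20
0 q [ 0.04  0.55 -1.07  1.8   1.1   1.18  2.91] worst 0.0
1 q [-0.08  0.44 -0.87  1.83  0.99  1.07  1.39] worst 0.0
2 q [-0.25  0.38 -0.65  1.83  0.89  1.   -0.13] worst 0.0
3 q [-0.35  0.54 -0.52  1.87  1.07  0.86 -0.31] worst 0.0
4 q [-0.58  0.59 -0.39  1.99  1.49  1.02 -0.81] worst 0.0
5 q [-0.71  0.69 -0.31  2.04  1.69  1.25 -1.07] worst 0.0
6 q [-0.79  0.78 -0.26  2.04  1.77  1.41 -1.2 ] worst 0.0
-5
0 q [ 0.27  0.91 -1.56  1.91  1.51  1.44  2.91] worst 7.9
1 q [ 0.3   0.82 -1.51  1.88  1.4   1.34  1.46] worst 0.7
2 q [ 0.27  0.73 -1.41  1.89  1.33  1.24 -0.1 ] worst 0.0
3 q [ 0.16  0.86 -1.23  1.92  1.51  1.15 -0.24] worst 0.0
4 q [ 0.01  0.84 -1.08  2.09  1.91  1.28 -0.66] worst 0.0
5 q [-0.14  0.9  -0.94  2.16  2.16  1.52 -0.89] worst 0.0
6 q [-0.23  0.97 -0.84  2.17  2.29  1.7  -1.  ] worst 0.0
t 14.08 pos [0.5391 0.3051 0.2719] F [ 0.4  0.8 -1.8] w 0.0725 j [-0.36  0.56 -0.84  2.06  1.61  1.48  2.3 ]
5 rows of [ 2.2 -1.6  3.3] [ 0.02 -6.86  0.04] total [ 7. -8. 18.] [  0.1 -34.3   0.2]
```

```bash
python3 -m pendant '2 -1.5 3 0 -5 0 0.5;2 -1.5 3 0 -5 0 0.5;2 -1.5 3 0 -5 0 0.5;2 -1.5 3 0 -5 0 0.5;2 -1.5 3 0 -5 0 0.5;0 0 0 0 0 5 0.5;0 0 0 0 0 5 0.5;0 0 0 0 0 5 0.5;0 0 0 0 0 5 0.5;0 0 0 0 0 5 0.5;0 0 0 0 0 5 0.5;0 0 0 0 0 5 0.5;0 0 0 0 0 5 0.5'
python3 -c "
from ik import *
rows(*want([.56,.306,.27],60,-20,110),14)"
```

```text
time: 15.17
tool_pos: [0.5594, 0.3004, 0.273]
tcp_rot: [-0.056, 0.813, -0.474, 0.333]
force: [-0.4, -0.1, -3.3]
width: 0.0724
gripper_force: 30.0
t 15.17 pos [0.5594 0.3004 0.273 ] F [-0.4 -0.1 -3.3] w 0.0724 j [-0.11  0.47 -0.93  1.89  1.21  1.16  2.05]
14 rows of [-0.5  0.1  0.1] [-0.69 -0.22  4.96] total [-6. -2.  1.] [-9.6 -3.1 69.5]
```

```bash
python3 -m pendant '-0.5 0.1 0.1 -0.69 -0.22 4.96 0.5;-0.5 0.1 0.1 -0.69 -0.22 4.96 0.5;-0.5 0.1 0.1 -0.69 -0.22 4.96 0.5;-0.5 0.1 0.1 -0.69 -0.22 4.96 0.5;-0.5 0.1 0.1 -0.69 -0.22 4.96 0.5;-0.5 0.1 0.1 -0.69 -0.22 4.96 0.5;-0.5 0.1 0.1 -0.69 -0.22 4.96 0.5;-0.5 0.1 0.1 -0.69 -0.22 4.96 0.5;-0.5 0.1 0.1 -0.69 -0.22 4.96 0.5;-0.5 0.1 0.1 -0.69 -0.22 4.96 0.5;-0.5 0.1 0.1 -0.69 -0.22 4.96 0.5;-0.5 0.1 0.1 -0.69 -0.22 4.96 0.5;-0.5 0.1 0.1 -0.69 -0.22 4.96 0.5;-0.5 0.1 0.1 -0.69 -0.22 4.96 0.5'
python3 -m pendant '0 0 0 0 0 5 0.5;0 0 0 0 0 5 0.5;0 0 0 0 0 5 0.5;0 0 0 0 0 5 0.5;0 0 0 0 0 5 0.5;0 0 0 0 0 5 0.5;0 0 0 0 0 5 0.5;0 0 0 0 0 5 0.5;0 0 0 0 0 5 0.5;0 0 0 0 0 5 0.5;0 0 0 0 0 5 0.5;0 0 0 0 0 5 0.5;0 0 0 0 0 5 0.5;0 0 0 0 0 5 0.5'
python3 -c "
from ik import *
rows(*want([.584,.293,.15],60,-20,180),8)"
```

```text
time: 16.33
tool_pos: [0.5598, 0.3064, 0.2697]
tcp_rot: [0.182, -0.409, 0.875, -0.183]
force: [0.4, -0.1, -2.6]
width: 0.0724
gripper_force: 30.0
time: 17.5
tool_pos: [0.5597, 0.3063, 0.2696]
tcp_rot: [0.254, 0.168, 0.951, -0.046]
force: [-0.1, 0.0, -3.0]
width: 0.0725
gripper_force: 30.0
t 17.5 pos [0.5597 0.3063 0.2696] F [-0.1  0.  -3. ] w 0.0725 j [-0.23  0.39 -0.68  1.82  0.9   1.01 -0.13]
8 rows of [ 4.5 -0.5 14.7] [-0.01 -0.    0.01] total [ 36.  -4. 117.] [-0.1 -0.   0.1]
```

```bash
python3 -m pendant '4.5 -0.5 14.7 0 0 0 0.5;4.5 -0.5 14.7 0 0 0 0.5;4.5 -0.5 14.7 0 0 0 0.5;4.5 -0.5 14.7 0 0 0 0.5;4.5 -0.5 14.7 0 0 0 0.5;4.5 -0.5 14.7 0 0 0 0.5;4.5 -0.5 14.7 0 0 0 0.5;4.5 -0.5 14.7 0 0 0 0.5;0 0 0 0 0 0 0.5'
python3 - <<'E'
from ik import *
from plant import vision
rows(*want([.584,.293,.15],25,-20,180),16)
a=vision.grab_frame("side")["frame"][70:270,190:390,::-1];b=vision.grab_frame("top")["frame"][180:330,120:320,::-1]
cv2.imwrite("pics/p3.png",np.hstack([cv2.resize(a,(400,400)),cv2.resize(b,(400,300))[:,:] if 0 else cv2.copyMakeBorder(cv2.resize(b,(400,300)),0,100,0,0,cv2.BORDER_CONSTANT)]))
E
```

```text
time: 18.25
tool_pos: [0.5824, 0.2915, 0.1452]
tcp_rot: [0.252, 0.164, 0.953, -0.049]
force: [0.4, -1.0, -2.2]
width: 0.0728
gripper_force: 30.0
t 18.25 pos [0.5824 0.2915 0.1452] F [ 0.4 -1.  -2.2] w 0.0728 j [-0.28  0.56 -0.58  1.9   1.11  0.87 -0.33]
16 rows of [-0.3  0.1 -0.2] [-0.01 -2.21  0.04] total [-3.  2. -4.] [ -0.2 -35.3   0.6]
```

View pics/p3.png

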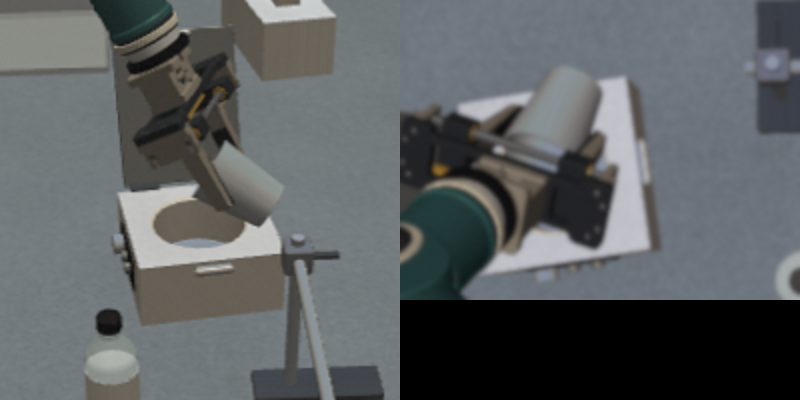

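Left, from the side: the beaker is tipped about 70° at (250,185), with its mouth facing the bowl at (200,220). Right, from above: it sits over the mill's far edge. I'll pour by levelling the tool slowly.

```bash
python3 -m pendant '-0.3 0 0 0 -2 0 0.5;-0.3 0 0 0 -2 0 0.5;-0.3 0 0 0 -2 0 0.5;-0.3 0 0 0 -2 0 0.5;-0.3 0 0 0 -2 0 0.5;-0.3 0 0 0 -2 0 0.5;-0.3 0 0 0 -2 0 0.5;-0.3 0 0 0 -2 0 0.5;-0.3 0 0 0 -2 0 0.5;-0.3 0 0 0 -2 0 0.5;-0.3 0 0 0 -2 0 0.5;-0.3 0 0 0 -2 0 0.5;-0.3 0 0 0 -2 0 0.5;0 0 0 0 -2 0 0.5;0 0 0 0 -2 0 0.5;0 0 0 0 -2 0 0.5;0 0 0 0 -2 0 0.5;0 0 0 0 -2 0 0.5;0 0 0 0 -2 0 0.5;0 0 0 0 -2 0 0.5'
python3 -m pendant '0 0 0 0 -2 0 0.5;0 0 0 0 -2 0 0.5;0 0 0 0 -2 0 0.5;0 0 0 0 0 0 0.5;0 0 0 0 0 0 0.5;0 0 0 0 0 0 0.5'
python3 - <<'E'
from ik import *
from plant import vision
rows(*want([.584,.293,.15],60,-20,180))
a=vision.grab_frame("side")["frame"][70:270,190:390,::-1];b=vision.grab_frame("top")["frame"][180:330,120:320,::-1]
cv2.imwrite("pics/p4.png",np.hstack([cv2.resize(a,(400,400)),cv2.copyMakeBorder(cv2.resize(b,(400,300)),0,100,0,0,cv2.BORDER_CONSTANT)]))
E
```

```text
time: 20.02
tool_pos: [0.5866, 0.2953, 0.1545]
tcp_rot: [0.565, 0.139, 0.807, -0.098]
force: [0.0, 0.4, -1.6]
width: 0.0726
gripper_force: 30.0
time: 20.52
tool_pos: [0.5866, 0.2946, 0.1542]
tcp_rot: [0.606, 0.134, 0.777, -0.105]
force: [0.3, 0.2, -1.9]
width: 0.0725
gripper_force: 30.0
t 20.52 pos [0.5866 0.2946 0.1542] F [ 0.3  0.2 -1.9] w 0.0725 j [-0.74  0.79 -0.31  2.07  1.81  1.46 -1.22]
7 rows of [ 0.7 -0.3  0.1] [0.04 6.56 0.04] total [ 5. -2. -1.] [ 0.3 45.9  0.3]
```

View pics/p4.png

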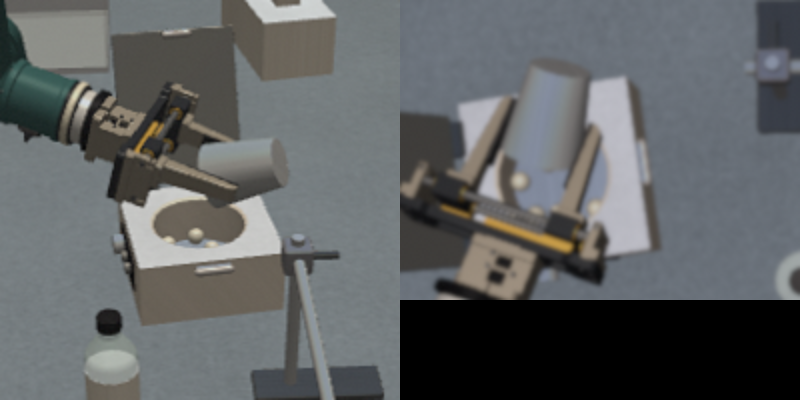

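Balls are in the bowl: side crop (195,235), top crop (520,180) and (597,208). The beaker points mouth-down. I'll tip it a little further, give it a jiggle, then raise it clear and count.

```bash
python3 -m pendant '0 0 0 0 -3 0 0.5;0 0 0 0 -3 0 0.5;0 0 0 0 -3 0 0.5;0 3 0 0 0 0 0.5;0 -6 0 0 0 0 0.5;0 6 0 0 0 0 0.5;0 -3 0 0 0 0 0.5;0 0 0 0 0 0 0.5;0 0 0 0 0 0 0.5;0 0 0 0 0 0 0.5'
python3 - <<'E'
from ik import *
s=arm.state();lip
rows(*want([.5,.2,.32],15,-20,180),10)
q=np.array(s["joints"])
path(q,[want([.5,.2,.32],15,-20,180),want([.5,.2,.32],45,-20,180),want([.5,.2,.32],45,-20,90),want([.5,.2,.32],45,-20,0),want([.56,.08,.28],30,-20)],n=12)
E
```

```text
time: 21.45
tool_pos: [0.5865, 0.294, 0.1542]
tcp_rot: [0.665, 0.126, 0.727, -0.116]
force: [-0.8, -0.4, -1.8]
width: 0.0725
gripper_force: 30.0
t 21.45 pos [0.5865 0.294  0.1542] F [-0.8 -0.4 -1.8] w 0.0725 j [-0.8   0.88 -0.25  2.06  1.85  1.61 -1.31]
10 rows of [-15.5 -11.8  -7.6] [0.03 0.99 0.01] total [-161. -118.  -64.] [0.3 9.9 0.1]
0 q [-0.68  0.3  -0.39  2.35  1.64  1.36 -1.03] worst 0.0
1 q [-0.48  0.06 -0.37  2.17  1.04  0.9  -0.31] worst 0.0
2 q [-0.44  0.06 -0.4   2.17  1.04  0.89  1.28] worst 0.0
3 q [-0.4   0.07 -0.44  2.15  1.04  0.9   2.86] worst 0.0
4 q [-0.3   0.16 -0.32  2.37  1.74  0.84  2.31] worst 0.0
```

```bash
python3 -m pendant '-15.5 -11.8 -7.6 0 1 0 0.5;-15.5 -11.8 -7.6 0 1 0 0.5;-15.5 -11.8 -7.6 0 1 0 0.5;-15.5 -11.8 -7.6 0 1 0 0.5;-15.5 -11.8 -7.6 0 1 0 0.5;-15.5 -11.8 -7.6 0 1 0 0.5;-15.5 -11.8 -7.6 0 1 0 0.5;-15.5 -11.8 -7.6 0 1 0 0.5;-15.5 -11.8 -7.6 0 1 0 0.5;-15.5 -11.8 -7.6 0 1 0 0.5;0 0 0 0 0 0 0.5'
python3 - <<'E'
from ik import *
from plant import vision
rows(*want([.5,.2,.32],40,-20,180))
a=vision.grab_frame("side")["frame"][130:250,190:310,::-1];b=vision.grab_frame("top")["frame"][200:320,140:260,::-1]
cv2.imwrite("pics/p5.png",np.hstack([cv2.resize(a,(400,400)),cv2.resize(b,(400,400))]))
E
```

```text
time: 22.37
tool_pos: [0.4999, 0.1983, 0.3233]
tcp_rot: [0.601, 0.137, 0.781, -0.104]
force: [0.0, 0.1, -1.1]
width: 0.0726
gripper_force: 30.0
t 22.37 pos [0.4999 0.1983 0.3233] F [ 0.   0.1 -1.1] w 0.0726 j [-0.68  0.28 -0.4   2.34  1.62  1.36 -1.01]
4 rows of [0.8 0.4 0.2] [ 0.07  6.29 -0.01] total [3. 2. 0.] [ 0.3 25.2 -0. ]
```

View pics/p5.png

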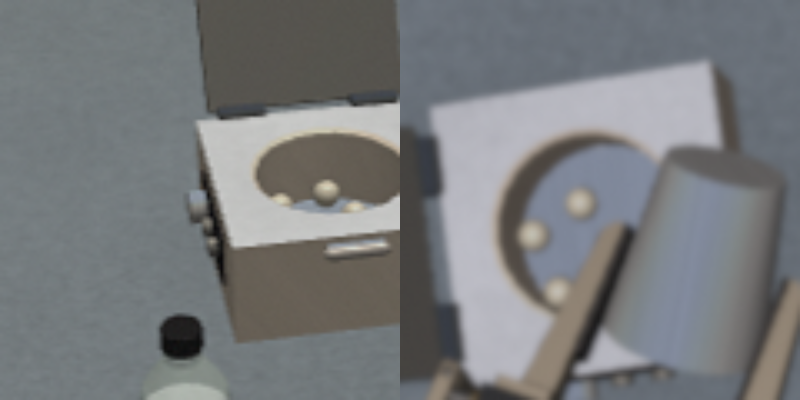

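Three balls show in the bowl, at top crop (533,235), (580,203) and (557,292); the beaker hides the rest. I'll roll the beaker back upright, which clears the view, and count in code.

```bash
python3 -m pendant '0 0 0 0 6 0 0.5;0 0 0 0 6 0 0.5;0 0 0 0 6 0 0.5;0 0 0 0 6 0 0.5;0 0 0 0 5 0 0.5;0 0 0 0 0 -7 0.5;0 0 0 0 0 -7 0.5;0 0 0 0 0 -7 0.5;0 0 0 0 0 -7 0.5;0 0 0 0 0 -7 0.5;0 0 0 0 0 -7 0.5;0 0 0 0 0 -7 0.5;0 0 0 0 0 -7 0.5;0 0 0 0 0 -7 0.5;0 0 0 0 0 -7 0.5;0 0 0 0 0 -7 0.5;0 0 0 0 0 -7 0.5'
python3 -m pendant '0 0 0 0 0 -7 0.5;0 0 0 0 0 -7 0.5;0 0 0 0 0 -7 0.5;0 0 0 0 0 -7 0.5;0 0 0 0 0 -7 0.5;0 0 0 0 0 -7 0.5;0 0 0 0 0 -7 0.5;0 0 0 0 0 -7 0.5;0 0 0 0 0 -7 0.5;0 0 0 0 0 -7 0.5;0 0 0 0 0 -7 0.5;0 0 0 0 0 -7 0.5'
python3 - <<'E'
from ik import *
X=want([.56,.06,.28],42,-15);g=np.array([.6255,-.005,.0617])
rows(*X,8)
path(np.array(arm.state()["joints"]),[X,gp(50,0,g+[-.065,0,.022]),gp(50,0,g+[0,0,.022]),gp(50,0,g)],n=12)
E
```

```text
time: 23.88
tool_pos: [0.5005, 0.1996, 0.3171]
tcp_rot: [0.238, -0.493, 0.778, -0.308]
force: [-0.3, 0.6, -1.9]
width: 0.0723
gripper_force: 30.0
time: 24.88
tool_pos: [0.5005, 0.1996, 0.3171]
tcp_rot: [0.03, 0.887, -0.248, 0.388]
force: [-0.2, 0.8, -1.9]
width: 0.0725
gripper_force: 30.0
t 24.88 pos [0.5005 0.1996 0.3171] F [-0.2  0.8 -1.9] w 0.0725 j [-0.42  0.07 -0.44  2.16  1.07  0.91  2.62]
8 rows of [ 6.7 13.7 12.3] [ 0.48  0.23 -1.83] total [ 66. 100. 100.] [  3.9   1.8 -14.7]
0 q [-0.19  0.05 -0.24  2.31  1.44  0.51  2.79] worst 0.0
1 q [ 0.28  0.49 -0.4   2.39  2.7   0.46  2.04] worst 0.0
2 q [ 0.22  0.54 -0.33  2.24  2.64  0.37  2.1 ] worst 0.0
3 q [ 0.23  0.59 -0.34  2.24  2.68  0.42  2.08] worst 0.0
```

```bash
python3 -m pendant '6.7 13.7 12.3 0.48 0.23 -1.83 0.5;6.7 13.7 12.3 0.48 0.23 -1.83 0.5;6.7 13.7 12.3 0.48 0.23 -1.83 0.5;6.7 13.7 12.3 0.48 0.23 -1.83 0.5;6.7 13.7 12.3 0.48 0.23 -1.83 0.5;6.7 13.7 12.3 0.48 0.23 -1.83 0.5;6.7 13.7 12.3 0.48 0.23 -1.83 0.5;6.7 13.7 12.3 0.48 0.23 -1.83 0.5;0 0 0 0 0 0 0.5'
python3 - <<'E'
from ik import *
from plant import vision
g=np.array([.6266,-.003,.0632])
rows(*gp(49.8,0,g+[-.067,0,.025]),12)
f=vision.grab_frame("top");cv2.imwrite("pics/t6.png",f["frame"][:,:,::-1])
M=np.array([.547,.307]);c=proj(f,[[.547,.307,.03]])[0]
im=f["frame"].astype(int);m=((im.min(2)>150)&(im[:,:,0]-im[:,:,2]>8)).astype(np.uint8)
Y,X=np.mgrid[:480,:640]
n,l,st,ce=cv2.connectedComponentsWithStats(m)
for i in range(1,n):
    if st[i,4]>15 : print(st[i].tolist(),ce[i].round(1),im[l==i].mean(0).round(0), onplane(f,ce[i],.03).round(3))
E
```

```text
time: 25.63
tool_pos: [0.5602, 0.0553, 0.2784]
tcp_rot: [0.054, 0.905, -0.125, 0.403]
force: [-0.1, -0.2, -1.5]
width: 0.0725
gripper_force: 30.0
t 25.63 pos [0.5602 0.0553 0.2784] F [-0.1 -0.2 -1.5] w 0.0725 j [-0.2   0.05 -0.24  2.31  1.44  0.52  2.78]
12 rows of [-10.7   4.7  12.2] [ 0.9  -0.65 -0.94] total [-132.   56.  143.] [ 10.8  -7.8 -11.3]
[167, 239, 28, 57, 97] [175.1 266.6] [179. 171. 165.] [0.555 0.364 0.03 ]
[191, 258, 5, 5, 25] [193. 260.] [186. 178. 165.] [0.568 0.326 0.03 ]
[177, 267, 5, 6, 23] [179.1 269.8] [187. 181. 165.] [0.549 0.355 0.03 ]
[215, 280, 7, 9, 35] [217.3 283.5] [186. 178. 167.] [0.519 0.276 0.03 ]
[195, 283, 6, 6, 29] [197.6 285.7] [184. 177. 163.] [0.515 0.317 0.03 ]
[184, 285, 6, 5, 23] [186.8 286.9] [187. 180. 166.] [0.514 0.339 0.03 ]
[204, 288, 9, 7, 36] [207.4 291.1] [186. 178. 166.] [0.504 0.296 0.03 ]
```

The code finds six ball blobs inside the bowl, so all six went in. Now I'll return the beaker.

```bash
python3 -m pendant '-10.7 4.7 12.2 0.9 -0.65 -0.94 0.5;-10.7 4.7 12.2 0.9 -0.65 -0.94 0.5;-10.7 4.7 12.2 0.9 -0.65 -0.94 0.5;-10.7 4.7 12.2 0.9 -0.65 -0.94 0.5;-10.7 4.7 12.2 0.9 -0.65 -0.94 0.5;-10.7 4.7 12.2 0.9 -0.65 -0.94 0.5;-10.7 4.7 12.2 0.9 -0.65 -0.94 0.5;-10.7 4.7 12.2 0.9 -0.65 -0.94 0.5;-10.7 4.7 12.2 0.9 -0.65 -0.94 0.5;-10.7 4.7 12.2 0.9 -0.65 -0.94 0.5;-10.7 4.7 12.2 0.9 -0.65 -0.94 0.5;-10.7 4.7 12.2 0.9 -0.65 -0.94 0.5;0 0 0 0 0 0 0.5'
python3 - <<'E'
from ik import *
g=np.array([.6266,-.003,.0632])
rows(*gp(49.8,0,g+[0,0,.022]),8)
E
```

```text
time: 26.77
tool_pos: [0.5623, 0.0025, 0.0831]
tcp_rot: [-0.004, 0.939, 0.001, 0.343]
force: [-0.7, -0.4, -1.2]
width: 0.0727
gripper_force: 30.0
t 26.77 pos [0.5623 0.0025 0.0831] F [-0.7 -0.4 -1.2] w 0.0727 j [ 0.23  0.47 -0.36  2.39  2.72  0.44  1.99]
8 rows of [6.3 0.7 5.6] [-0.06  0.02 -0.  ] total [51.  6. 45.] [-0.5  0.1 -0. ]
```

```bash
python3 -m pendant '6.3 0.7 5.6 0 0 0 0.5;6.3 0.7 5.6 0 0 0 0.5;6.3 0.7 5.6 0 0 0 0.5;6.3 0.7 5.6 0 0 0 0.5;6.3 0.7 5.6 0 0 0 0.5;6.3 0.7 5.6 0 0 0 0.5;6.3 0.7 5.6 0 0 0 0.5;6.3 0.7 5.6 0 0 0 0.5;0 0 0 0 0 0 0.5'
python3 -m pendant '-1.9 0 2.3 0 0 0 0.5;-1.9 0 2.3 0 0 0 0.5;-1.9 0 2.3 0 0 0 0.5;-1.9 0 2.3 0 0 0 0.5;-1.9 0 2.3 0 0 0 0.5;-0.6 0 0.8 0 0 0 0.5;0 0 0 0 0 0 0.5'
python3 - <<'E'
from ik import *
rows(*gp(49.8,0,np.array([.6266,-.003,.0632])))
E
```

```text
time: 27.52
tool_pos: [0.6331, -0.0024, 0.0862]
tcp_rot: [-0.003, 0.938, 0.002, 0.347]
force: [-0.2, -0.3, -2.1]
width: 0.0724
gripper_force: 30.0
time: 28.1
tool_pos: [0.6309, -0.0021, 0.069]
tcp_rot: [-0.003, 0.939, 0.002, 0.345]
force: [-1.3, 0.7, -0.9]
width: 0.0721
gripper_force: 30.0
t 28.1 pos [ 0.6309 -0.0021  0.069 ] F [-1.3  0.7 -0.9] w 0.0721 j [ 0.2   0.56 -0.31  2.25  2.71  0.39  2.03]
2 rows of [-3.5  0.4  3.3] [-0.23 -0.09  0.05] total [-7.  1.  7.] [-0.5 -0.2  0.1]
```

```bash
python3 -m pendant '-1.2 0 1.2 0 0 0 0.5;-1.2 0 1.2 0 0 0 0.5;-1.2 0 1.2 0 0 0 0.5;0 0 0 0 0 0 0.5'; python3 -m pendant '-1.2 0 1.2 0 0 0 0.5;-1 0 1 0 0 0 0.5;0 0 0 0 0 0 0.5';python3 -m pendant '-0.8 0 0.8 0 0 0 0.5;0 0 0 0 0 0 0.5'
```

```text
time: 28.43
tool_pos: [0.6306, -0.0021, 0.0641]
tcp_rot: [-0.003, 0.938, 0.002, 0.345]
force: [0.0, 0.2, -1.4]
width: 0.0726
gripper_force: 30.0
time: 28.68
tool_pos: [0.6304, -0.002, 0.061]
tcp_rot: [-0.003, 0.938, 0.002, 0.345]
force: [0.0, -0.6, -2.0]
width: 0.0725
gripper_force: 30.0
time: 28.85
tool_pos: [0.6303, -0.0021, 0.0601]
tcp_rot: [-0.003, 0.938, 0.002, 0.345]
force: [-0.3, -0.4, -1.2]
width: 0.0728
gripper_force: 30.0
```

```bash
python3 -m pendant '-0.8 0 0.8 0 0 0 0.5;0 0 0 0 0 0 0.5';python3 -m pendant '-0.8 0 0.8 0 0 0 0.5;0 0 0 0 0 0 0.5';python3 -m pendant '-0.6 0 0.6 0 0 0 0.5;0 0 0 0 0 0 0.5'
```

```text
time: 29.02
tool_pos: [0.631, -0.0021, 0.0596]
tcp_rot: [-0.003, 0.938, 0.002, 0.346]
force: [0.3, -0.3, 0.4]
width: 0.0727
gripper_force: 30.0
time: 29.18
tool_pos: [0.6319, -0.0021, 0.0594]
tcp_rot: [-0.003, 0.938, 0.002, 0.347]
force: [1.4, -0.3, 4.9]
width: 0.0728
gripper_force: 30.0
time: 29.35
tool_pos: [0.6325, -0.0021, 0.0593]
tcp_rot: [-0.003, 0.937, 0.002, 0.348]
force: [1.1, -0.2, 7.3]
width: 0.0725
gripper_force: 30.0
```

```bash
python3 -m pendant '0 0 0 0 0 0 1;0 0 0 0 0 0 1;0 0 0 0 0 0 1;0 0 0 0 0 0 1;0 0 0 0 0 0 1;0 0 0 0 0 0 1'
python3 -m pendant '0 0 -8 0 0 0 1;0 0 -12 0 0 0 1;0 0 -15 0 0 0 1;0 0 -15 0 0 0 1;0 0 -15 0 0 0 1;0 0 -15 0 0 0 1;0 0 -15 0 0 0 1;0 0 -8 0 0 0 1;0 0 0 0 0 0 1'
python3 - <<'E'
from ik import *
rows(*want([.56,.06,.28],42,-15))
# cover: find its free-edge corners in the side/top first pictures
d=pickle.load(open("f0.pkl","rb"));t,s=d["top"],d["side"]
yaw=np.radians(7);ey=np.array([-np.sin(yaw),np.cos(yaw),0]);ex=np.array([np.cos(yaw),np.sin(yaw),0]);m=np.array([.547,.307,0])
h=m+.09*ey+[0,0,.08]
for a in (1.57,1.7,1.8,1.9,2.0,2.1,2.2):
    r=-ey*np.cos(a)+np.array([0,0,1])*np.sin(a); n=ey*np.sin(a)+np.array([0,0,1])*np.cos(a)
    c=[h+.19*r+.004*n+k*.075*ex for k in(1,-1)]
    print(a,"top",proj(t,c).round(0).tolist(),"side",proj(s,c).round(0).tolist())
print("hinge",h)
E
```

```text
time: 29.85
tool_pos: [0.6299, -0.002, 0.0568]
tcp_rot: [-0.003, 0.939, 0.002, 0.345]
force: [-0.3, 0.1, -1.1]
width: 0.092
gripper_force: 0.0
time: 30.6
tool_pos: [0.5629, -0.0029, 0.1371]
tcp_rot: [-0.003, 0.938, 0.003, 0.346]
force: [-0.8, 0.4, -0.4]
width: 0.0919
gripper_force: 0.0
t 30.6 pos [ 0.5629 -0.0029  0.1371] F [-0.8  0.4 -0.4] w 0.0919 j [ 0.22  0.32 -0.33  2.38  2.66  0.29  2.03]
5 rows of [ 18.4 -12.4 -22. ] [-2.18  1.49  2.18] total [  91.  -63. -110.] [-10.9   7.4  10.9]
1.57 top [[110.0, 223.0], [119.0, 313.0]] side [[313.0, 88.0], [249.0, 93.0]]
1.7 top [[96.0, 225.0], [105.0, 315.0]] side [[311.0, 85.0], [248.0, 90.0]]
1.8 top [[87.0, 227.0], [95.0, 317.0]] side [[309.0, 84.0], [247.0, 88.0]]
1.9 top [[78.0, 230.0], [87.0, 318.0]] side [[307.0, 83.0], [246.0, 87.0]]
2.0 top [[70.0, 232.0], [79.0, 319.0]] side [[306.0, 83.0], [245.0, 87.0]]
2.1 top [[64.0, 234.0], [72.0, 320.0]] side [[304.0, 84.0], [245.0, 88.0]]
2.2 top [[58.0, 236.0], [66.0, 322.0]] side [[303.0, 85.0], [244.0, 90.0]]
hinge [0.53603176 0.39632915 0.08      ]
```

```bash
python3 - <<'E'
from ik import *
q=np.array(arm.state()["joints"])
for yw in (-83,-60,-173,-130):
    print(yw)
    path(q,[want([.56,.06,.28],42,-15),want([.5,.2,.40],60,-40),want([.5,.35,.42],85,yw),want([.525,.525,.38],90,yw),want([.525,.525,.214],90,yw),want([.545,.35,.2],90,yw),want([.556,.232,.105],90,yw)],n=15)
rows(*want([.56,.06,.28],42,-15),7)
E
```

```text
-83
0 q [-0.26  0.05 -0.17  2.31  1.44  0.51  2.79] worst 0.0
1 q [ 0.42  0.39 -1.42  1.77  0.91  1.46  2.84] worst 0.0
2 q [ 0.07  0.58 -1.21  1.37  0.59  1.62  2.17] worst 0.0
3 q [-0.29  0.79 -1.1   1.09  0.69  1.62  2.06] worst 0.0
4 q [-0.26  0.9  -1.05  1.31  0.77  1.35  1.98] worst 0.0
5 q [ 0.09  0.8  -1.11  1.59  0.75  1.23  2.11] worst 0.0
6 q [ 0.28  0.85 -1.05  1.77  0.85  1.06  2.18] worst 0.0
-60
0 q [-0.26  0.05 -0.17  2.31  1.44  0.51  2.79] worst 0.0
1 q [ 0.42  0.39 -1.42  1.77  0.91  1.46  2.84] worst 0.0
2 q [ 0.11  0.61 -1.3   1.39  0.65  1.62  2.53] worst 0.0
3 q [-0.28  0.82 -1.17  1.08  0.74  1.64  2.44] worst 0.0
4 q [-0.24  0.93 -1.11  1.3   0.82  1.38  2.35] worst 0.0
5 q [ 0.12  0.84 -1.18  1.58  0.81  1.27  2.48] worst 0.0
6 q [ 0.31  0.9  -1.12  1.76  0.91  1.1   2.54] worst 0.0
-173
0 q [-0.26  0.05 -0.17  2.31  1.44  0.51  2.79] worst 0.0
1 q [ 0.42  0.39 -1.42  1.77  0.91  1.46  2.84] worst 0.0
2 q [-0.03  0.47 -0.91  1.35  0.3   1.56  0.78] worst 0.0
3 q [-0.4   0.68 -0.82  1.1   0.48  1.54  0.58] worst 0.0
4 q [-0.38  0.78 -0.78  1.32  0.55  1.26  0.52] worst 0.0
5 q [-0.06  0.65 -0.82  1.6   0.51  1.12  0.69] worst 0.0
6 q [ 0.11  0.69 -0.77  1.78  0.59  0.91  0.78] worst 0.0
-130
0 q [-0.26  0.05 -0.17  2.31  1.44  0.51  2.79] worst 0.0
1 q [ 0.42  0.39 -1.42  1.77  0.91  1.46  2.84] worst 0.0
2 q [ 0.01  0.53 -1.05  1.34  0.44  1.61  1.44] worst 0.0
3 q [-0.34  0.73 -0.96  1.1   0.58  1.57  1.29] worst 0.0
4 q [-0.32  0.83 -0.91  1.32  0.65  1.3   1.21] worst 0.0
5 q [ 0.02  0.71 -0.96  1.6   0.62  1.17  1.36] worst 0.0
6 q [ 0.2   0.76 -0.91  1.78  0.71  0.97  1.45] worst 0.0
t 30.6 pos [ 0.5629 -0.0029  0.1371] F [-0.8  0.4 -0.4] w 0.0919 j [ 0.22  0.32 -0.33  2.38  2.66  0.29  2.03]
7 rows of [ 13.1  -8.8 -15.7] [-1.56  1.06  1.55] total [  91.  -63. -110.] [-10.9   7.4  10.9]
```

```bash
python3 -m pendant '13 -8.8 -15.7 -1.56 1.06 1.55 1;13 -8.8 -15.7 -1.56 1.06 1.55 1;13 -8.8 -15.7 -1.56 1.06 1.55 1;13 -8.8 -15.7 -1.56 1.06 1.55 1;13 -8.8 -15.7 -1.56 1.06 1.55 1;13 -8.8 -15.7 -1.56 1.06 1.55 1;13 -8.8 -15.7 -1.56 1.06 1.55 1;0 0 0 0 0 0 0.3'
python3 -c "
from ik import *
rows(*want([.5,.2,.40],60,-40),9)"
```

```text
time: 31.27
tool_pos: [0.5629, 0.0588, 0.2709]
tcp_rot: [0.048, 0.908, -0.109, 0.402]
force: [0.7, 1.4, 0.3]
width: 0.0868
gripper_force: 0.0
t 31.27 pos [0.5629 0.0588 0.2709] F [0.7 1.4 0.3] w 0.0868 j [-0.35  0.06 -0.07  2.33  1.49  0.48  2.76]
9 rows of [ -1.  -11.6 -19.4] [-1.85 -1.94  2.29] total [  32. -122. -157.] [-16.6 -17.4  20.6]
```

```bash
python3 - <<'E'
from ik import *
q=np.array(arm.state()["joints"])
path(q,[want([.52,.2,.38],42,-50),want([.5,.35,.42],85,-83),want([.525,.525,.38],90,-83)],n=15)
rows(*want([.52,.2,.38],42,-50),8)
path(q,[want([.5,.35,.42],85,-83)],n=20)
rows(*want([.5,.35,.42],85,-83),14)
E
```

```text
0 q [-0.64  0.22 -0.23  1.84  0.89  1.39  2.65] worst 0.0
1 q [-0.51  0.31 -0.24  1.41  0.14  1.48  2.51] worst 0.0
2 q [-0.67  0.56 -0.26  1.13  0.14  1.47  2.36] worst 0.0
t 31.27 pos [0.5629 0.0588 0.2709] F [0.7 1.4 0.3] w 0.0868 j [-0.35  0.06 -0.07  2.33  1.49  0.48  2.76]
8 rows of [  1.  -12.9 -19.2] [-3.37  0.03  3.05] total [  30. -127. -129.] [-27.    0.3  24.4]
0 q [-0.07  0.45 -0.91  1.38  0.41  1.55  2.3 ] worst 0.0
t 31.27 pos [0.5629 0.0588 0.2709] F [0.7 1.4 0.3] w 0.0868 j [-0.35  0.06 -0.07  2.33  1.49  0.48  2.76]
14 rows of [-12.7 -13.6 -17.9] [-2.25 -2.66  4.53] total [  23. -268. -196.] [-31.5 -37.3  63.4]
```

```bash
python3 -m pendant '1 -12.9 -19.2 -3.37 0 3.05 0;1 -12.9 -19.2 -3.37 0 3.05 0;1 -12.9 -19.2 -3.37 0 3.05 0;1 -12.9 -19.2 -3.37 0 3.05 0;1 -12.9 -19.2 -3.37 0 3.05 0;1 -12.9 -19.2 -3.37 0 3.05 0;1 -12.9 -19.2 -3.37 0 3.05 0;1 -12.9 -19.2 -3.37 0 3.05 0;0 0 0 0 0 0 0'
python3 - <<'E'
from ik import *
rows(*want([.5,.35,.42],85,-83),10)
E
```

```text
time: 32.02
tool_pos: [0.5222, 0.2007, 0.3773]
tcp_rot: [0.172, 0.829, -0.387, 0.365]
force: [1.1, 0.1, -0.7]
width: 0.0275
gripper_force: 0.0
t 32.02 pos [0.5222 0.2007 0.3773] F [ 1.1  0.1 -0.7] w 0.0275 j [-0.64  0.24 -0.25  1.83  0.89  1.4   2.64]
10 rows of [-11.2  -4.7 -10.8] [-1.48 -4.15  3.02] total [ -55.  -79. -124.] [-14.8 -41.5  30.2]
```

```bash
python3 -m pendant '-11.2 -4.7 -10.8 -1.48 -4.15 3 0;-11.2 -4.7 -10.8 -1.48 -4.15 3 0;-11.2 -4.7 -10.8 -1.48 -4.15 3 0;-11.2 -4.7 -10.8 -1.48 -4.15 3 0;-11.2 -4.7 -10.8 -1.48 -4.15 3 0;-11.2 -4.7 -10.8 -1.48 -4.15 3 0;-11.2 -4.7 -10.8 -1.48 -4.15 3 0;-11.2 -4.7 -10.8 -1.48 -4.15 3 0;-11.2 -4.7 -10.8 -1.48 -4.15 3 0;-11.2 -4.7 -10.8 -1.48 -4.15 3 0;0 0 0 0 0 0 0'
python3 - <<'E'
from ik import *
rows(*want([.525,.53,.39],90,-83),7)
E
```

```text
time: 32.93
tool_pos: [0.5015, 0.3432, 0.4186]
tcp_rot: [0.031, 0.746, -0.664, 0.033]
force: [0.4, -0.8, 0.1]
width: 0.0005
gripper_force: 0.0
t 32.93 pos [0.5015 0.3432 0.4186] F [ 0.4 -0.8  0.1] w 0.0005 j [-0.51  0.32 -0.25  1.41  0.15  1.48  2.49]
7 rows of [-26.3  -6.5   2.7] [ 0.02 -0.73 -0.05] total [-185.  -45.   12.] [ 0.1 -5.1 -0.3]
```

```bash
python3 -m pendant '-26.3 -6.5 2.7 0 -0.73 0 0;-26.3 -6.5 2.7 0 -0.73 0 0;-26.3 -6.5 2.7 0 -0.73 0 0;-26.3 -6.5 2.7 0 -0.73 0 0;-26.3 -6.5 2.7 0 -0.73 0 0;-26.3 -6.5 2.7 0 -0.73 0 0;-26.3 -6.5 2.7 0 -0.73 0 0;0 0 22 0 0 0 0;0 0 22 0 0 0 0;0 0 22 0 0 0 0;0 0 22 0 0 0 0;0 0 22 0 0 0 0;0 0 22 0 0 0 0;0 0 22 0 0 0 0;0 0 22 0 0 0 0;0 0 0 0 0 0 0'
python3 - <<'E'
from ik import *
rows(*want([.535,.40,.214],90,-83),10)
E
```

```text
time: 34.27
tool_pos: [0.518, 0.5282, 0.2063]
tcp_rot: [0.008, 0.75, -0.662, 0.0]
force: [-0.9, -0.2, -0.6]
width: 0.0003
gripper_force: 0.0
t 34.27 pos [0.518  0.5282 0.2063] F [-0.9 -0.2 -0.6] w 0.0003 j [-0.68  0.67 -0.27  1.34  0.18  1.17  2.31]
10 rows of [12.9 -0.1 -0.7] [ 0.06 -0.06  0.02] total [129.  -1.  -6.] [ 0.6 -0.6  0.2]
```

```bash
python3 -m pendant '10 0 0 0 0 0 0;10 0 0 0 0 0 0;10 0 0 0 0 0 0;10 0 0 0 0 0 0;10 0 0 0 0 0 0;10 0 0 0 0 0 0'; python3 -m pendant '10 0 0 0 0 0 0;10 0 0 0 0 0 0;10 0 0 0 0 0 0;10 0 0 0 0 0 0;10 0 0 0 0 0 0;10 0 0 0 0 0 0;10 0 0 0 0 0 0'
```

```text
time: 34.77
tool_pos: [0.5279, 0.4714, 0.2153]
tcp_rot: [0.001, 0.749, -0.662, -0.001]
force: [-0.1, 0.2, -0.3]
width: 0.0004
gripper_force: 0.4
time: 35.35
tool_pos: [0.5359, 0.4023, 0.214]
tcp_rot: [0.002, 0.749, -0.662, -0.001]
force: [0.2, 1.1, -0.5]
width: 0.0004
gripper_force: 0.4
```

```bash
python3 -m pendant '8 0 -1 0 0 0 0;8 0 -1 0 0 0 0;8 0 -1 0 0 0 0;8 0 -1 0 0 0 0;10.5 0 2 0 0 0 0;10.5 0 2 0 0 0 0;10.5 0 2 0 0 0 0;10.5 0 2 0 0 0 0'; python3 -m pendant '9.7 0 5.5 0 0 0 0;9.7 0 5.5 0 0 0 0;9.7 0 5.5 0 0 0 0;9.7 0 5.5 0 0 0 0;8 0 9 0 0 0 0;8 0 9 0 0 0 0;8 0 9 0 0 0 0;8 0 9 0 0 0 0'
python3 - <<'E'
from ik import *
rows(*want([.556,.236,.125],90,-83))
E
```

```text
time: 36.02
tool_pos: [0.545, 0.3284, 0.2098]
tcp_rot: [0.002, 0.749, -0.662, -0.001]
force: [0.1, 1.0, -0.4]
width: 0.0004
gripper_force: 0.3
time: 36.68
tool_pos: [0.5533, 0.2586, 0.151]
tcp_rot: [0.002, 0.749, -0.662, -0.001]
force: [-0.9, 0.8, 0.1]
width: 0.0006
gripper_force: 0.4
t 36.68 pos [0.5533 0.2586 0.151 ] F [-0.9  0.8  0.1] w 0.0006 j [-0.3   0.51 -0.25  1.75  0.15  0.91  2.65]
2 rows of [11.4  0.  13. ] [ 0.14 -0.03  0.04] total [23. -0. 26.] [ 0.3 -0.1  0.1]
```

Now I'll move over the edge and press down in small steps, watching the force.

```bash
python3 -m pendant '5 0 6 0 0 0 0;5 0 6 0 0 0 0;5 0 6 0 0 0 0;5 0 6 0 0 0 0;2 0 3 0 0 0 0;0 0 0 0 0 0 0'; python3 -m pendant '0 0 3 0 0 0 0;0 0 3 0 0 0 0;0 0 3 0 0 0 0;0 0 0 0 0 0 0';  python3 -m pendant '0 0 2 0 0 0 0;0 0 2 0 0 0 0;0 0 2 0 0 0 0;0 0 0 0 0 0 0'
```

```text
time: 37.18
tool_pos: [0.5558, 0.2365, 0.1243]
tcp_rot: [0.003, 0.749, -0.662, -0.001]
force: [-1.0, 0.3, 1.5]
width: 0.0002
gripper_force: 0.1
time: 37.52
tool_pos: [0.5565, 0.2369, 0.1173]
tcp_rot: [0.002, 0.749, -0.662, -0.0]
force: [-1.4, -2.8, 6.8]
width: 0.0005
gripper_force: 3.6
time: 37.85
tool_pos: [0.5562, 0.2373, 0.1102]
tcp_rot: [0.002, 0.749, -0.662, -0.001]
force: [0.2, -0.9, 1.5]
width: 0.0003
gripper_force: 0.8
```

```bash
python3 -m pendant '0 0 2 0 0 0 0;0 0 2 0 0 0 0;0 0 0 0 0 0 0'; python3 -m pendant '0 0 2 0 0 0 0;0 0 2 0 0 0 0;0 0 0 0 0 0 0'
```

```text
time: 38.1
tool_pos: [0.5559, 0.2381, 0.1065]
tcp_rot: [0.002, 0.75, -0.662, -0.001]
force: [0.9, -1.3, 3.4]
width: 0.0003
gripper_force: 1.6
time: 38.35
tool_pos: [0.5561, 0.2381, 0.1059]
tcp_rot: [0.002, 0.75, -0.662, -0.001]
force: [-8.3, -4.1, 27.3]
width: 0.0004
gripper_force: 13.2
```

The force peaked at 6.8 N, dropped, then met a firm stop at the shut height (27 N). I'll lift off and check everything.

```bash
python3 -m pendant '0 0 -8 0 0 0 0;0 0 -25 0 0 0 0;0 0 -30 0 0 0 0;0 0 -30 0 0 0 0;0 0 -30 0 0 0 0;0 -25 -20 0 0 0 0;0 -25 -20 0 0 0 0;0 -25 -10 0 0 0 0;0 -25 0 0 0 0 0;0 -25 0 0 0 0 0;0 0 0 0 0 0 0;0 0 0 0 0 0 0'
python3 - <<'E'
from ik import *
from plant import vision
t=vision.grab_frame("top");s=vision.grab_frame("side")
a=s["frame"][120:420,200:420,::-1];b=t["frame"][150:350,60:360,::-1]
cv2.imwrite("pics/end.png",np.hstack([cv2.resize(a,(400,545)),cv2.copyMakeBorder(cv2.resize(b,(400,267)),0,278,0,0,cv2.BORDER_CONSTANT)]))
E
```

```text
time: 39.35
tool_pos: [0.6807, 0.2534, 0.2727]
tcp_rot: [0.003, 0.749, -0.662, -0.002]
force: [-0.6, -0.3, 0.6]
width: 0.0007
gripper_force: 0.0
```

View pics/end.png

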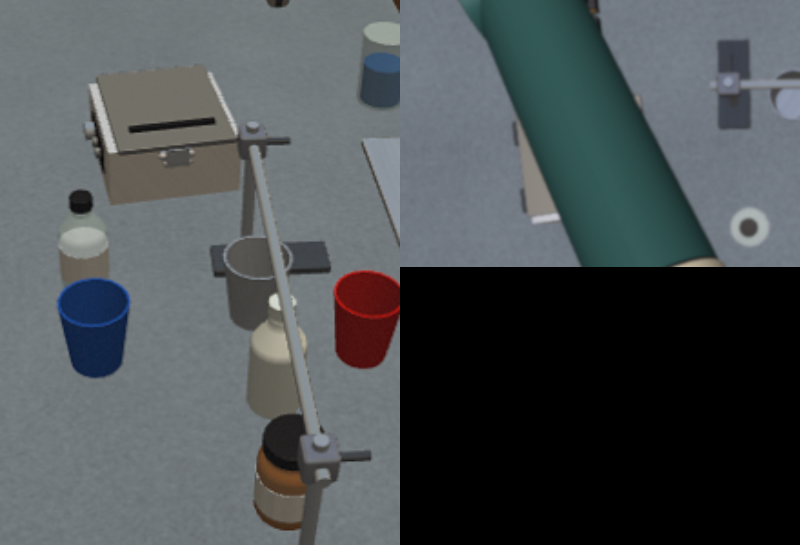

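The cover is flat and shut at (165,105), with its tongue in the catch at (177,157). The beaker stands upright under the rod at (258,285), within a few mm of its start. The flask, bottle and jar still stand where they were, and the arm touches nothing.

```bash
python3 -c "
from plant import arm
print(arm.job_done())"
```

```text
the job is handed in; nothing more can be done
None
```

All six balls are in the mill's bowl, the cover is snapped shut, and the empty beaker stands upright in its place under the rod (put back just before the cover was shut); the jar and both bottles were left standing, and the job was handed in at about 39 s.

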